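# Make up two service kits on the parts-store packing bench

## Robot

A 7-joint arm with a two-finger parallel gripper is mounted at the origin on the work surface. World frame = base frame: x ahead of the robot, y to its left, z up, the work surface at z = 0. Lengths are in m, angles in rad, forces in N, time in s.
With the tool pointing down it reaches from about 0.4 to 0.85 m from the base axis. Payload 10.4 kg.
Tool frame: the origin (TCP) lies midway between the tips of the shut fingers; the grasp point (between the pads) lies 19 mm behind it (r.tcp_to_grasp is the z of the grasp point in the tool frame, in m); z points along the fingers, x is the direction in which the jaws open and shut, and the axes are right-handed (so a half turn about z gives the same grasp; the last joint's range is limited). The gripper opens to 87 mm and grips with 3 to 60 N. Pads are 19 mm wide; open, the fingers measure 117 mm over their backs; the gripper's body (75 mm by 190 mm) begins 51 mm behind the grasp point.
Start: joints at [1.234, 0.332, -0.065, 1.46, 0.022, 1.35, -0.088], TCP at [0.193, -0.594, 0.223] pointing down, gripper open.
Joint ranges: [-2.6, 2.6], [-0.5, 2.12], [-1.47, 1.34], [0.16, 2.42], [-1.27, 4.41], [0.06, 2.06], [-2.6, 2.6]. Speed limits (rad/s): [2.22, 2.22, 2.79, 2.79, 3.14, 3.14, 3.14].

## Interface

Orientations are given as a unit quaternion [x, y, z, w].
In Python, from bench import r, camera, close_job gives the robot as it stands. The module is installed in compiled form; this text tells all that it offers.
- The arm moves only by the shell command python3 -m crank 'ROWS' [FORCE]. ROWS is JSON, a list of rows, each an object of numbers: "x", "y", "z": the shift along the tool's x, y, z scaled (see below); "ax", "ay", "az": the turn, a rotation vector about the tool's x, y, z scaled (see below); "claw": the closure, from -1 (fully open) to 1 (shut), so that 0 is half open. A call has exactly 5 rows; each row is the pose to reach, as a shift and turn from the pose commanded when the call began, along the tool's axes at that moment; what a row does not reach only later rows make up. The controller multiplies each number of a shift by 1 m and each number of a turn by 2 rad. A row lasts 1/12 s, in which the tool goes at most 41.7 mm and 7.16 degrees, less where a joint would pass 70% of its speed; a pose out of reach is approached as far as the arm can. A call with a number of a shift or a turn outside -1 to 1 is refused whole. A call with a gripper value outside its range is refused whole. The fingers move at their own pace and stop on an object; FORCE is the grip in N (left out, the last holds). Time passes only in rows, so rows that repeat a pose let the fingers close, or fill a call up. It gives the time, the measured TCP pose, the force and the opening at its end, in the units of the state.
- r.read_state(): the state, without advancing time (a new reading comes with each control period).
- camera(name): name is "scene" or "top" or "wrist"; returns a dict with "color" (480x640x3 uint8, blue, green, red), "fx", "fy", "cx", "cy" (pixels), "eye" and "orientation" of the camera in the world. Camera axes: x right, y down, z forward; pixel columns grow to the right and rows downward; lengths in m; the calibration is good to about 2 mm. A picture is of the moment at which its call begins. There is no depth.
- close_job(): hands the job in, once; it reports no verdict.
The state is a dict: "time": time; "joint_positions": joint angles; "joint_vel": joint speeds; "joint_torque": joint torques, N m; "ee_pos": TCP position; "eef_rot": TCP orientation; "ft_force": force on the tool from outside, world axes, zero at the start; "torque": the same for the moment, N m; "width": finger opening in m.
Only numpy, scipy, OpenCV 4.12 (cv2) and the standard library are available. Lean on these libraries where they do the work, as an engineer would, in place of code of your own. Each camera call takes 0.05 s, during which the arm holds its last target. There are 200 camera calls.

## Task

Make up two service kits from the stock on the bench, one thing to a pocket, each standing upright on the pocket's floor: the three-pocket tray gets the tall oil filter in its middle pocket with the flat bottle and the small carton in the pockets on either side of it (either way round), and the two-pocket tray gets the small oil filter and the round bottle (either way round). Set each thing down, do not drop it, and leave the squat filter, the square bottle and the bearing where they stand.

Things in the scene. Friction and masses are not known exactly. Their poses are not given: they have to be found in the camera images.
- tray3: The kit tray with THREE pockets: a shallow blue plastic tray, 98 x 280 mm and 18 mm high, that does not move during the job. Origin: centre of its underside. Its long side is its y axis; the pockets lie in a row along y with their centres at y = -92, 0 and +92 mm (x = 0). Each pocket is 90 mm (x) by 88 mm (y) inside, with a 4 mm floor and 4 mm thick walls and dividers 18 mm high.
- tray2: The kit tray with TWO pockets: as the other, but 98 x 172 mm. Origin: centre of its underside. The pockets' centres lie at y = -42 and +42 mm (x = 0); each is 90 mm (x) by 80 mm (y) inside, 4 mm floor, 4 mm walls and dividers 18 mm high. It does not move.
- filter_tall_mid (a point): The tall oil filter: white cylindrical canister with a grey band, 60 mm in diameter, 92 mm high to its top plate, with a 9 mm high dark hexagon nut (22 mm) on top; straight sides from the bench up to 84 mm. Stands upright, loose, on the bench. The point is on its axis, 46 mm above its underside; its z axis points up.
- filter_small_mid (a point): The small oil filter: white canister with a grey band, 46 mm in diameter and 62 mm high, grip flutes round its upper end and no nut; straight sides up to 54 mm. Stands upright, loose, on the bench. The point is on its axis, 31 mm above its underside; its z axis points up.
- bottle_flat_mid (a point): The flat bottle: grey plastic, oblong in section, 36 mm along its x axis by 64 mm along its y axis, body 84 mm high, round black cap (28 mm) on top, 112 mm high in all. Stands upright, loose, on the bench. The point is on its axis, 56 mm above its underside; its z axis points up.
- bottle_round_mid (a point): The round bottle: grey plastic, 52 mm in diameter, straight body 71 mm high, then a tapering shoulder and a black cap (29 mm), 104 mm high in all. Stands upright, loose, on the bench. The point is on its axis, 52 mm above its underside; its z axis points up.
- carton_mid (a point): The small parts carton: closed cardboard box, 36 mm along its x axis by 60 mm along its y axis, 66 mm high, with a strip of paper tape over the top. Stands upright, loose, on the bench. The point is on its axis, 33 mm above its underside; its z axis points up.
- filter_squat_mid (a point): Other stock, to be left alone: the squat, wide oil filter, white, 76 mm in diameter, 50 mm high, with a dark hexagon nut on top (59 mm high with it). The point is on its axis, 25 mm above its underside.
- bottle_square_mid (a point): Other stock, to be left alone: the big square bottle, grey plastic, 66 x 66 mm, 126 mm high with its black cap (36 mm). The point is on its axis, 63 mm above its underside.
- bearing_mid (a point): Other stock, to be left alone: the wheel bearing, a plain steel ring of 72 mm outer and 34 mm inner diameter, 34 mm high. The point is on its axis, 17 mm up.

How it is judged:
At the end, for the whole second after the job is handed in: All five released, at rest, upright (0.1 rad) on pocket floors (5 mm), one per pocket: tall filter in the three-pocket tray's middle (25 mm), flat bottle and carton in its ends, small filter and round bottle in the two-pocket tray; the other stock within 30 mm of its start (x of filter_tall_mid in the frame of tray3 between -0.045 and 0.045 m and y of filter_tall_mid in the frame of tray3 between -0.138 and 0.138 m and z of filter_tall_mid in the frame of tray3 between 0.044 and 0.055 m and angle between each of filter_tall_mid, bottle_flat_mid, carton_mid, filter_small_mid, bottle_round_mid's own z axis and vertical below 0.1 rad and linear speed of each of filter_tall, bottle_flat, carton, filter_small, bottle_round below 0.02 m/s and angular speed of each of filter_tall, bottle_flat, carton, filter_small, bottle_round below 0.2 rad/s and contact force between each of filter_tall, bottle_flat, carton, filter_small, bottle_round and the arm below 0.1 N and contact force between each of filter_tall, bottle_flat, carton, filter_small, bottle_round and the fingers below 0.1 N and x of bottle_flat_mid in the frame of tray3 between -0.045 and 0.045 m and y of bottle_flat_mid in the frame of tray3 between -0.138 and 0.138 m and z of bottle_flat_mid in the frame of tray3 between 0.054 and 0.065 m and x of carton_mid in the frame of tray3 between -0.045 and 0.045 m and y of carton_mid in the frame of tray3 between -0.138 and 0.138 m and z of carton_mid in the frame of tray3 between 0.031 and 0.042 m and x of filter_small_mid in the frame of tray2 between -0.045 and 0.045 m and y of filter_small_mid in the frame of tray2 between -0.084 and 0.084 m and z of filter_small_mid in the frame of tray2 between 0.029 and 0.04 m and x of bottle_round_mid in the frame of tray2 between -0.045 and 0.045 m and y of bottle_round_mid in the frame of tray2 between -0.084 and 0.084 m and z of bottle_round_mid in the frame of tray2 between 0.05 and 0.061 m and y of filter_tall_mid in the frame of tray3 between -0.025 and 0.025 m and horizontal distance between bottle_flat_mid and carton_mid above 0.12 m and horizontal distance between filter_small_mid and bottle_round_mid above 0.056 m and distance of each of filter_squat_mid, bottle_square_mid, bearing_mid from where it was at the start of the episode below 0.03 m); the robot touches nothing.
It fails at once if a kit thing is let go more than 40 mm above the surface (dropped) ((contact force between filter_tall and the fingers below 0.02 N and height (world z) of filter_tall_mid above 0.09 m) or (contact force between bottle_flat and the fingers below 0.02 N and height (world z) of bottle_flat_mid above 0.1 m) or (contact force between carton and the fingers below 0.02 N and height (world z) of carton_mid above 0.077 m) or (contact force between filter_small and the fingers below 0.02 N and height (world z) of filter_small_mid above 0.075 m) or (contact force between bottle_round and the fingers below 0.02 N and height (world z) of bottle_round_mid above 0.096 m)).
It fails at once if the squat filter, the square bottle or the bearing is moved more than 30 mm (distance of any of filter_squat_mid, bottle_square_mid, bearing_mid from where it was at the start of the episode above 0.03 m).
It also fails if it takes over 125 s, if anything falls off the work surface, if the arm or the gripper's body presses on something with over 40 N, if the wrist force passes 120 N, or if a joint passes its speed limit or range.

## Working session

There is one attempt and no reset: what is moved stays moved. The work goes in short steps, Python scripts to look and compute and a shell command to move; the robot and the scene stay as the last step left them, time stands still between calls to the robot, and variables do not carry over. Pictures are saved under pics/ and viewed, about 12 in all and at most 16, crops included, and the job is handed in when it is done.

```bash
mkdir -p pics; ls
python3 - <<'E'
from bench import r,camera
import cv2
for n in("scene","top"):
    c=camera(n); cv2.imwrite(f"pics/{n}0.png",c["color"]); print(n,{k:c[k] for k in c if k!="color"})
print(r.read_state())
E
```

```text
pics
scene {'fx': 440.9555660102258, 'fy': 440.9555660102258, 'cx': 317.42821599201403, 'cy': 240.6700071871224, 'eye': array([ 1.05932904, -0.31178819,  0.96112345]), 'orientation': array([ 0.83443119,  0.46469414, -0.14799891, -0.2566715 ])}
top {'fx': 573.668200606763, 'fy': 573.668200606763, 'cx': 306.4127150316413, 'cy': 239.16208121226467, 'eye': array([0.3314207 , 0.00316384, 1.45833408]), 'orientation': array([ 0.71320614, -0.69713124,  0.04746551, -0.05560627])}
{'time': 0.1, 'joint_positions': array([ 1.23440501,  0.3328197 , -0.06468012,  1.46082976,  0.02162096,
        1.34992427, -0.08849659]), 'joint_vel': array([ 0.00101403, -0.00028933,  0.00068193, -0.00113505, -0.00067222,
       -0.00108219,  0.00023804]), 'joint_torque': array([ 1.93050051e-03, -6.24545002e+01,  2.48589524e-02, -3.90720248e+01,
       -6.15362730e-02,  3.66723526e-02,  8.53989263e-05]), 'ee_pos': array([ 0.19278945, -0.59416231,  0.22183975]), 'eef_rot': array([ 8.08910985e-01, -5.87930783e-01, -5.43593721e-04, -3.42692357e-04]), 'ft_force': array([ 0.06876425, -0.60209191,  0.41928325]), 'torque': array([ 0.02159165, -0.09033093, -0.03198625]), 'width': 0.08719462343052764}
```

View pics/top0.png

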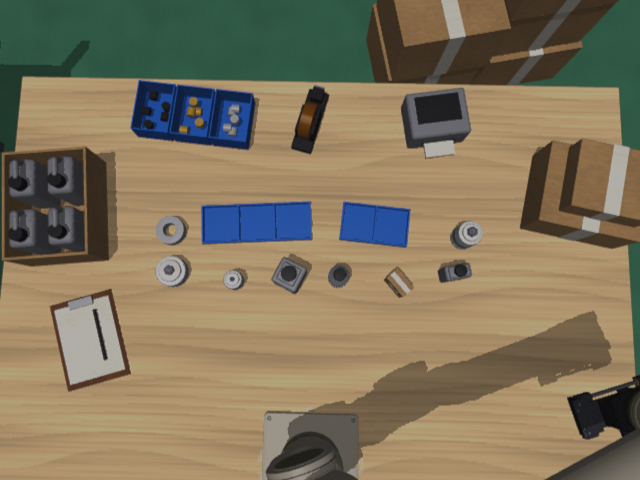

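View pics/scene0.png

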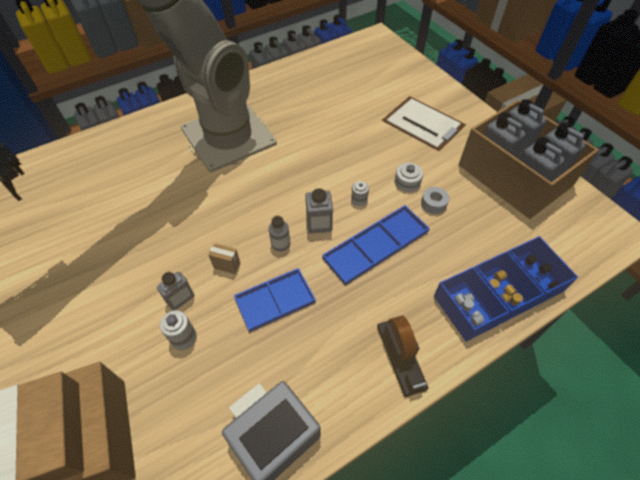

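Top view (col,row): tray3 is at (257,222) and tray2 at (375,224). The stock is tall filter (467,234), flat bottle (455,271), carton (399,282), round bottle (340,274), square bottle (290,274), small filter (233,279), squat filter (172,270) and bearing (171,230). Next I'll zoom in and measure.

```bash
cat > h.py <<'E'
import numpy as np,cv2
from scipy.spatial.transform import Rotation as R
from bench import r,camera
def ray(c,u,v,z):
    d=R.from_quat(c["orientation"]).apply([(u-c["cx"])/c["fx"],(v-c["cy"])/c["fy"],1]); e=np.array(c["eye"])
    return e+d*(z-e[2])/d[2]
def pix(c,p):
    q=R.from_quat(c["orientation"]).inv().apply(np.array(p)-c["eye"]); return q[:2]/q[2]*[c["fx"],c["fy"]]+[c["cx"],c["cy"]]
def tool():
    s=r.read_state(); return s["ee_pos"],R.from_quat(s["eef_rot"]),s
def go(target,jaw_deg=None):
    "shift in tool axes (m) and az (units of 2 rad) to TCP target with tool down, jaw x axis at jaw_deg world (mod 180)"
    p,q,s=tool(); d=q.inv().apply(np.array(target)-p)
    M=q.as_matrix(); yaw=np.degrees(np.arctan2(M[1,0],M[0,0]))
    out="t %.2f pos %s yaw %.1f q7 %.2f | shift %s"%(s["time"],p.round(3),yaw,s["joint_positions"][6],d.round(3))
    if jaw_deg is not None:
        t=(jaw_deg-yaw+90)%180-90; a=-np.radians(t)
        out+=" az %.3f (alt %.3f)"%(a/2,(a-np.sign(a)*np.pi)/2)
    # full turn that also levels tool
    y=np.radians(jaw_deg if jaw_deg is not None else yaw)
    out+=" tilt %.2fdeg"%np.degrees(np.arccos(np.clip(-M[2,2],-1,1)))
    print(out)
E
python3 - <<'E'
from h import *
c=camera("top"); im=c["color"]
cv2.imwrite("pics/topz.png",cv2.resize(im[195:305,140:500],None,fx=2.2,fy=2.2,interpolation=cv2.INTER_CUBIC))
s=camera("scene"); 
hsv=cv2.cvtColor(im,cv2.COLOR_BGR2HSV); m=cv2.inRange(hsv,(105,120,60),(130,255,255)); m=cv2.morphologyEx(m,cv2.MORPH_CLOSE,np.ones((5,5)))
for k in cv2.findContours(m,cv2.RETR_EXTERNAL,cv2.CHAIN_APPROX_NONE)[0]:
    if cv2.contourArea(k)<1500: continue
    P=np.array([ray(c,*p,0.018)[:2] for p in k[:,0]],np.float32)
    print(k[:,0].mean(0).round(),cv2.minAreaRect(P))
# rough tops: name,px,height
for n,u,v,h in [("tall",469,232,.101),("flat",460,270,.112),("carton",399,281,.066),("round",340,274,.104),("square",289,272,.126),("small",233,279,.062),("squat",170,269,.059),("bearing",171,230,.034)]:
    print(n,ray(c,u,v,h).round(3))
E
```

```text
[375. 224.] ((0.5861584544181824, -0.1500530242919922), (0.17035286128520966, 0.09781990200281143), 84.60745239257812)
[256. 222.] ((0.5842756628990173, 0.15169888734817505), (0.0974261611700058, 0.27751824259757996), 3.5491414070129395)
[195. 114.] ((0.8690606355667114, 0.32951587438583374), (0.3136090636253357, 0.15178567171096802), 84.25275421142578)
tall [ 0.557 -0.367  0.101]
flat [ 0.464 -0.341  0.112]
carton [ 0.438 -0.205  0.066]
round [ 0.449 -0.06   0.104]
square [0.449 0.06  0.126]
small [0.434 0.198 0.062]
squat [0.456 0.355 0.059]
bearing [0.556 0.364 0.034]
```

View pics/topz.png

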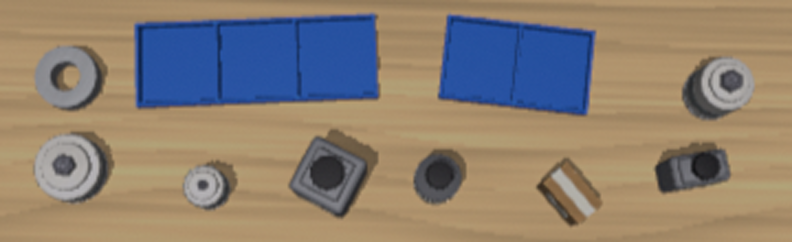

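Run:
```python
from h import *
c=camera("top")
for u,v,h in [(472.3,231.4,.101),(460.9,270,.112),(340,273.6,.104),(233,279.3,.062)]: print(ray(c,u,v,h).round(3))
go([.52,-.36,.3],90); go([.52,-.36,.3],0)
```

```text
[ 0.558 -0.375  0.101]
[ 0.464 -0.343  0.112]
[ 0.45  -0.06   0.104]
[0.434 0.198 0.062]
t 0.25 pos [ 0.193 -0.594  0.222] yaw -72.0 q7 -0.09 | shift [-0.122 -0.383 -0.078] az 0.157 (alt -1.414) tilt 0.03deg
t 0.25 pos [ 0.193 -0.594  0.222] yaw -72.0 q7 -0.09 | shift [-0.122 -0.383 -0.078] az -0.628 (alt 0.942) tilt 0.03deg
```

```bash
python3 -m crank '[{"x":-0.06,"y":-0.19,"z":-0.08,"az":0.08},{"x":-0.06,"y":-0.19,"z":-0.08,"az":0.08},{"x":-0.06,"y":-0.19,"z":-0.08,"az":0.08},{"x":-0.06,"y":-0.19,"z":-0.08,"az":0.08},{"x":-0.06,"y":-0.19,"z":-0.08,"az":0.08}]' 40
python3 - <<'E'
from h import *
go([.52,-.36,.3],90)
E
```

```text
t 0.25 pos [ 0.193 -0.594  0.222] yaw -72.0 q7 -0.09 | shift [-0.122 -0.383 -0.078] az 0.157 (alt -1.414) tilt 0.03degschema error: expected keys x, y, z, ax, ay, az, claw
```

```bash
python3 -m crank '[{"x":-0.06,"y":-0.19,"z":-0.08,"ax":0,"ay":0,"az":0.08,"claw":-1},{"x":-0.06,"y":-0.19,"z":-0.08,"ax":0,"ay":0,"az":0.08,"claw":-1},{"x":-0.06,"y":-0.19,"z":-0.08,"ax":0,"ay":0,"az":0.08,"claw":-1},{"x":-0.06,"y":-0.19,"z":-0.08,"ax":0,"ay":0,"az":0.08,"claw":-1},{"x":-0.06,"y":-0.19,"z":-0.08,"ax":0,"ay":0,"az":0.08,"claw":-1}]' 40
python3 - <<'E'
from h import *
go([.52,-.36,.3],90)
E
```

```text
time: 0.67
ee_pos: [0.3511, -0.4811, 0.3008]
eef_rot: [0.759, -0.651, 0.0, 0.0]
ft_force: [1.2, -1.4, 0.5]
width: 0.087
t 0.67 pos [ 0.351 -0.481  0.301] yaw -81.2 q7 -0.58 | shift [-0.094 -0.185  0.001] az 0.077 (alt -1.494) tilt 0.02deg
```

```bash
python3 -m crank '[{"x":-0.094,"y":-0.185,"z":0,"ax":0,"ay":0,"az":0.077,"claw":-1},{"x":-0.094,"y":-0.185,"z":0,"ax":0,"ay":0,"az":0.077,"claw":-1},{"x":-0.094,"y":-0.185,"z":0,"ax":0,"ay":0,"az":0.077,"claw":-1},{"x":-0.094,"y":-0.185,"z":0,"ax":0,"ay":0,"az":0.077,"claw":-1},{"x":-0.094,"y":-0.185,"z":0,"ax":0,"ay":0,"az":0.077,"claw":-1}]' 40
python3 - <<'E'
from h import *
go([.558,-.375,.1],90)
c=camera("wrist"); cv2.imwrite("pics/w1.png",c["color"]); print({k:c[k] for k in c if k!="color"})
for n,p in dict(tall=[.558,-.375,.101],flat=[.464,-.343,.112]).items(): print(n,pix(c,p).round())
E
```

```text
time: 1.08
ee_pos: [0.5179, -0.3611, 0.3001]
eef_rot: [-0.707, 0.707, -0.0, -0.0]
ft_force: [-0.2, -0.4, 0.1]
width: 0.087
t 1.08 pos [ 0.518 -0.361  0.3  ] yaw -90.0 q7 -1.09 | shift [ 0.014 -0.04   0.2  ] az -0.000 (alt 1.571) tilt 0.02deg
{'fx': 430.88264784698845, 'fy': 430.88264784698845, 'cx': 321.08661447081676, 'cy': 239.9889489680957, 'eye': array([ 0.5975063 , -0.36069524,  0.46255   ]), 'orientation': array([-0.69944911,  0.69981615,  0.10238579, -0.10269106])}
tall [338. 161.]
flat [301. 271.]
```

View pics/w1.png

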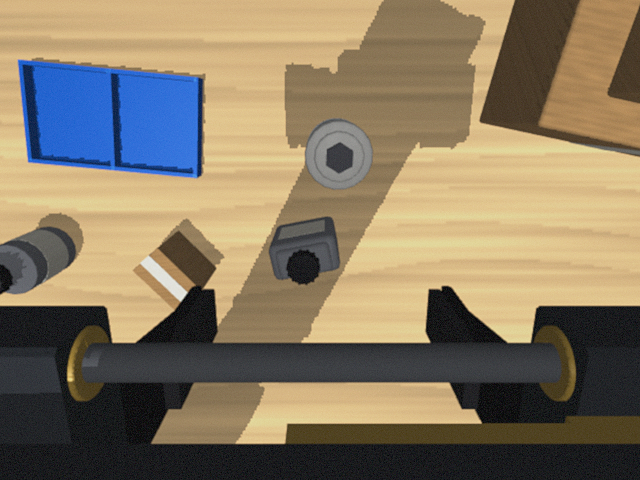

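Wrist view: the tall nut is at (340,157) and the flat cap at (303,266). The flat's rear top edge runs from (277,234) to (332,218), and the carton top is at about (165,265).

Run:
```python
from h import *
c=camera("wrist")
print("tall",ray(c,339.5,157,.101).round(3),"flat",ray(c,303,266,.112).round(3))
a,b=ray(c,277,234,.084),ray(c,332,218,.084); print("flat edge",a.round(3),b.round(3),np.degrees(np.arctan2(*(b-a)[[1,0]])))
a,b=ray(c,134,268,.066),ray(c,157,245,.066); print("carton edge",a.round(3),b.round(3),np.degrees(np.arctan2(*(b-a)[[1,0]])))
b2=ray(c,194,282,.066);print(b2)
p=ray(c,339.5,157,.101);p[2]=.049;go(p,90)
```

```text
tall [ 0.569 -0.366  0.101] flat [ 0.477 -0.337  0.112]
flat edge [ 0.497 -0.312  0.084] [ 0.513 -0.361  0.084] -72.67955596954484
carton edge [ 0.456 -0.169  0.066] [ 0.48  -0.194  0.066] -46.18862165631969
[ 0.44196349 -0.22665657  0.066     ]
t 1.18 pos [ 0.522 -0.355  0.299] yaw -89.4 q7 -1.09 | shift [ 0.013 -0.046  0.25 ] az 0.005 (alt -1.565) tilt 0.25deg
```

Run:
```python
from h import *
for i in range(5):
    c=camera("wrist"); p,q,s=tool(); print(s["time"],p.round(4),q.as_euler("xyz",degrees=True).round(2),np.abs(s["joint_vel"]).max().round(3), c["eye"].round(4))
im=c["color"]; hsv=cv2.cvtColor(im,cv2.COLOR_BGR2HSV)
m=cv2.inRange(im,(0,0,0),(75,75,75)); m[300:]=0
for k in cv2.findContours(m,cv2.RETR_EXTERNAL,cv2.CHAIN_APPROX_NONE)[0]:
    if cv2.contourArea(k)>200: print(cv2.contourArea(k),cv2.minEnclosingCircle(k))
```

```text
1.2333 [ 0.5196 -0.3587  0.2993] [-1.7999e+02  1.1000e-01 -8.9620e+01] 0.066 [ 0.6018 -0.3546  0.4618]
1.2833 [ 0.5176 -0.3612  0.2995] [ 1.7997e+02  3.0000e-02 -8.9850e+01] 0.042 [ 0.5991 -0.3581  0.4618]
1.3333 [ 0.5164 -0.3628  0.2997] [ 1.7996e+02 -2.0000e-02 -9.0010e+01] 0.026 [ 0.5972 -0.3607  0.4619]
1.3833 [ 0.5157 -0.3636  0.2999] [ 1.7996e+02 -4.0000e-02 -9.0110e+01] 0.017 [ 0.5961 -0.3624  0.4621]
1.4333 [ 0.5155 -0.3639  0.3   ] [ 1.7997e+02 -4.0000e-02 -9.0140e+01] 0.008 [ 0.5954 -0.3633  0.4623]
264.0 ((443.0, 296.1111145019531), 15.275755882263184)
898.5 ((299.3365478515625, 262.0913391113281), 19.475341796875)
495.5 ((19.584558486938477, 260.3014831542969), 26.804920196533203)
1207.5 ((189.9713134765625, 267.0596923828125), 39.969600677490234)
277.0 ((50.5, 245.5), 23.162569046020508)
1083.0 ((302.2303466796875, 240.20411682128906), 35.55535888671875)
534.0 ((335.80767822265625, 154.5), 14.549038887023926)
1453.5 ((622.0, 45.0), 47.75991439819336)
6862.5 ((525.0, 59.0), 75.43218994140625)
```

Run:
```python
from h import *
c=camera("wrist")
print(c["eye"])
p=ray(c,335.8,154.5,.101);print("tall",p.round(3),"flat",ray(c,299.3,262,.112).round(3))
a,b=ray(c,273,230,.084),ray(c,328,214,.084); print("flat edge",a.round(3),b.round(3),np.degrees(np.arctan2(*(b-a)[[1,0]])))
go([*p[:2],.15],90)
```

```text
[ 0.59516091 -0.36360214  0.46239692]
tall [ 0.56  -0.376  0.101] flat [ 0.47  -0.345  0.112]
flat edge [ 0.491 -0.32   0.084] [ 0.506 -0.37   0.084] -73.52259536113218
t 1.48 pos [ 0.515 -0.364  0.3  ] yaw -90.2 q7 -1.08 | shift [ 0.012 -0.045  0.15 ] az -0.001 (alt 1.569) tilt 0.04deg
```

```bash
python3 -m crank '[{"x":0.006,"y":-0.022,"z":0.04,"ax":0,"ay":0,"az":0,"claw":-1},{"x":0.012,"y":-0.044,"z":0.07,"ax":0,"ay":0,"az":0,"claw":-1},{"x":0.012,"y":-0.044,"z":0.10,"ax":0,"ay":0,"az":0,"claw":-1},{"x":0.012,"y":-0.044,"z":0.13,"ax":0,"ay":0,"az":0,"claw":-1},{"x":0.012,"y":-0.044,"z":0.15,"ax":0,"ay":0,"az":0,"claw":-1}]'
python3 -m crank '[{"x":0,"y":0,"z":0.03,"ax":0,"ay":0,"az":0,"claw":-1},{"x":0,"y":0,"z":0.06,"ax":0,"ay":0,"az":0,"claw":-1},{"x":0,"y":0,"z":0.085,"ax":0,"ay":0,"az":0,"claw":-1},{"x":0,"y":0,"z":0.1,"ax":0,"ay":0,"az":0,"claw":-1},{"x":0,"y":0,"z":0.1,"ax":0,"ay":0,"az":0,"claw":-1}]'
python3 -m crank '[{"x":0,"y":0,"z":0,"ax":0,"ay":0,"az":0,"claw":-1},{"x":0,"y":0,"z":0,"ax":0,"ay":0,"az":0,"claw":1},{"x":0,"y":0,"z":0,"ax":0,"ay":0,"az":0,"claw":1},{"x":0,"y":0,"z":0,"ax":0,"ay":0,"az":0,"claw":1},{"x":0,"y":0,"z":0,"ax":0,"ay":0,"az":0,"claw":1}]' 40
python3 -m crank '[{"x":0,"y":0,"z":0,"ax":0,"ay":0,"az":0,"claw":1},{"x":0,"y":0,"z":0,"ax":0,"ay":0,"az":0,"claw":1},{"x":0,"y":0,"z":0,"ax":0,"ay":0,"az":0,"claw":1},{"x":0,"y":0,"z":0,"ax":0,"ay":0,"az":0,"claw":1},{"x":0,"y":0,"z":0,"ax":0,"ay":0,"az":0,"claw":1}]'
python3 -c "
from h import *
go([.584,.152,.2],90)"
```

```text
time: 1.9
ee_pos: [0.5588, -0.3751, 0.1465]
eef_rot: [-0.706, 0.708, 0.002, -0.001]
ft_force: [-0.5, -0.2, -0.7]
width: 0.087
time: 2.32
ee_pos: [0.5575, -0.3745, 0.046]
eef_rot: [-0.706, 0.708, 0.003, -0.001]
ft_force: [-0.4, 0.3, 0.5]
width: 0.087
time: 2.73
ee_pos: [0.5611, -0.3749, 0.0511]
eef_rot: [-0.707, 0.707, -0.001, 0.0]
ft_force: [-0.6, -0.4, 0.3]
width: 0.0677
time: 3.15
ee_pos: [0.5609, -0.375, 0.0507]
eef_rot: [-0.707, 0.707, -0.001, -0.0]
ft_force: [-0.9, -0.9, 5.6]
width: 0.0594
t 3.15 pos [ 0.561 -0.375  0.051] yaw -90.0 q7 -1.14 | shift [-0.527 -0.023 -0.15 ] az -0.000 (alt 1.571) tilt 0.07deg
```

```bash
python3 -m crank '[{"x":0,"y":0,"z":-0.02,"ax":0,"ay":0,"az":0,"claw":1},{"x":0,"y":0,"z":-0.05,"ax":0,"ay":0,"az":0,"claw":1},{"x":0,"y":0,"z":-0.08,"ax":0,"ay":0,"az":0,"claw":1},{"x":-0.015,"y":-0.01,"z":-0.1,"ax":0,"ay":0,"az":0,"claw":1},{"x":-0.045,"y":-0.02,"z":-0.12,"ax":0,"ay":0,"az":0,"claw":1}]'
python3 -m crank '[{"x":-0.03,"y":0,"z":0,"ax":0,"ay":0,"az":0,"claw":1},{"x":-0.065,"y":0,"z":0,"ax":0,"ay":0,"az":0,"claw":1},{"x":-0.1,"y":0,"z":0,"ax":0,"ay":0,"az":0,"claw":1},{"x":-0.135,"y":0,"z":0,"ax":0,"ay":0,"az":0,"claw":1},{"x":-0.17,"y":0,"z":0,"ax":0,"ay":0,"az":0,"claw":1}]'
python3 -m crank '[{"x":-0.035,"y":0,"z":0,"ax":0,"ay":0,"az":0,"claw":1},{"x":-0.07,"y":0,"z":0,"ax":0,"ay":0,"az":0,"claw":1},{"x":-0.105,"y":0,"z":0,"ax":0,"ay":0,"az":0,"claw":1},{"x":-0.14,"y":0,"z":0,"ax":0,"ay":0,"az":0,"claw":1},{"x":-0.17,"y":0,"z":0,"ax":0,"ay":0,"az":0,"claw":1}]'
python3 -m crank '[{"x":-0.03,"y":0,"z":0,"ax":0,"ay":0,"az":0,"claw":1},{"x":-0.06,"y":0,"z":0,"ax":0,"ay":0,"az":0,"claw":1},{"x":-0.09,"y":0,"z":0,"ax":0,"ay":0,"az":0,"claw":1},{"x":-0.115,"y":0,"z":0,"ax":0,"ay":0,"az":0,"claw":1},{"x":-0.13,"y":0,"z":0,"ax":0,"ay":0,"az":0,"claw":1}]'
python3 -m crank '[{"x":0,"y":0,"z":0,"ax":0,"ay":0,"az":0,"claw":1},{"x":0,"y":0,"z":0,"ax":0,"ay":0,"az":0,"claw":1},{"x":0,"y":0,"z":0,"ax":0,"ay":0,"az":0,"claw":1},{"x":0,"y":0,"z":0,"ax":0,"ay":0,"az":0,"claw":1},{"x":0,"y":0,"z":0,"ax":0,"ay":0,"az":0,"claw":1}]'
python3 - <<'E'
from h import *
go([.584,.152,.056],90)
c=camera("wrist"); cv2.imwrite("pics/w2.png",c["color"])
im=c["color"];hsv=cv2.cvtColor(im,cv2.COLOR_BGR2HSV); m=cv2.inRange(hsv,(105,120,60),(130,255,255)); m=cv2.morphologyEx(m,cv2.MORPH_CLOSE,np.ones((5,5)))
for k in cv2.findContours(m,cv2.RETR_EXTERNAL,cv2.CHAIN_APPROX_NONE)[0]:
    if cv2.contourArea(k)<3000: continue
    P=np.array([ray(c,*p,0.018)[:2] for p in k[:,0]],np.float32)
    print(k[:,0].min(0),k[:,0].max(0),cv2.minAreaRect(P))
E
```

```text
time: 3.57
ee_pos: [0.5789, -0.3335, 0.1706]
eef_rot: [-0.705, 0.709, -0.0, -0.001]
ft_force: [1.0, 0.3, -4.1]
width: 0.0595
time: 3.98
ee_pos: [0.5798, -0.1575, 0.1692]
eef_rot: [0.707, -0.707, -0.001, 0.0]
ft_force: [1.5, -0.1, -2.3]
width: 0.0591
time: 4.4
ee_pos: [0.5797, 0.0135, 0.1693]
eef_rot: [0.708, -0.707, -0.001, 0.0]
ft_force: [0.8, -0.3, -2.8]
width: 0.0597
time: 4.82
ee_pos: [0.5794, 0.1444, 0.1693]
eef_rot: [0.708, -0.706, -0.001, 0.0]
ft_force: [-0.3, 0.4, -2.6]
width: 0.0596
time: 5.23
ee_pos: [0.5809, 0.1391, 0.1698]
eef_rot: [-0.706, 0.708, -0.0, -0.0]
ft_force: [-0.4, 0.6, -2.7]
width: 0.0592
t 5.23 pos [0.581 0.139 0.17 ] yaw -90.1 q7 -2.01 | shift [-0.013 -0.003  0.114] az -0.001 (alt 1.570) tilt 0.04deg
[107 135] [495 285] ((0.586927056312561, 0.15166190266609192), (0.09838919341564178, 0.27935147285461426), 3.5547032356262207)
[569 133] [639 267] ((0.5948948264122009, -0.08363161236047745), (0.05687232315540314, 0.09761163592338562), 84.64339447021484)
```

View pics/w2.png

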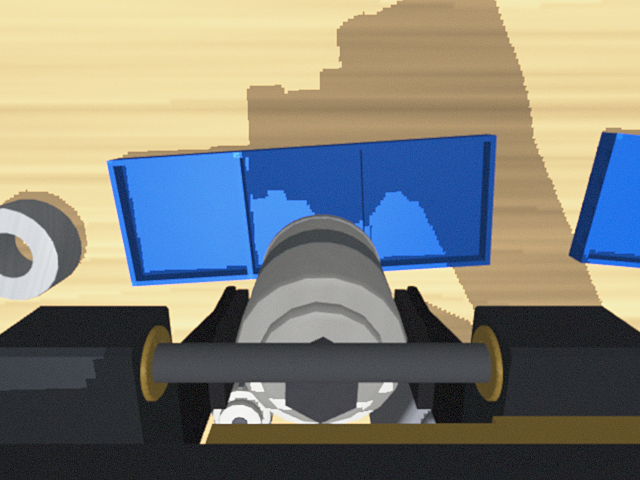

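The tray fills (107..495, 135..285), and the filter is held upright over the middle pocket, about 13 mm short in y. I'll lower it.

```bash
python3 -m crank '[{"x":-0.013,"y":-0.005,"z":0.02,"ax":0,"ay":0,"az":0,"claw":1},{"x":-0.013,"y":-0.005,"z":0.045,"ax":0,"ay":0,"az":0,"claw":1},{"x":-0.013,"y":-0.005,"z":0.07,"ax":0,"ay":0,"az":0,"claw":1},{"x":-0.013,"y":-0.005,"z":0.088,"ax":0,"ay":0,"az":0,"claw":1},{"x":-0.013,"y":-0.005,"z":0.095,"ax":0,"ay":0,"az":0,"claw":1}]'
python3 -m crank '[{"x":0,"y":0,"z":0.004,"ax":0,"ay":0,"az":0,"claw":1},{"x":0,"y":0,"z":0.009,"ax":0,"ay":0,"az":0,"claw":1},{"x":0,"y":0,"z":0.014,"ax":0,"ay":0,"az":0,"claw":1},{"x":0,"y":0,"z":0.018,"ax":0,"ay":0,"az":0,"claw":1},{"x":0,"y":0,"z":0.018,"ax":0,"ay":0,"az":0,"claw":1}]'
python3 -m crank '[{"x":0,"y":0,"z":0,"ax":0,"ay":0,"az":0,"claw":1},{"x":0,"y":0,"z":0,"ax":0,"ay":0,"az":0,"claw":1},{"x":0,"y":0,"z":0,"ax":0,"ay":0,"az":0,"claw":1},{"x":0,"y":0,"z":0,"ax":0,"ay":0,"az":0,"claw":1},{"x":0,"y":0,"z":0,"ax":0,"ay":0,"az":0,"claw":1}]'
```

```text
time: 5.7
ee_pos: [0.5842, 0.1523, 0.0719]
eef_rot: [-0.707, 0.707, 0.001, -0.002]
ft_force: [-0.2, -0.0, -2.8]
width: 0.0595
time: 6.12
ee_pos: [0.5857, 0.1534, 0.0568]
eef_rot: [-0.707, 0.707, -0.0, -0.0]
ft_force: [-0.5, -0.0, -2.7]
width: 0.0594
time: 6.53
ee_pos: [0.5859, 0.1535, 0.0572]
eef_rot: [-0.707, 0.707, -0.0, 0.0]
ft_force: [-0.7, -0.5, -2.9]
width: 0.0592
```

```bash
python3 -m crank '[{"x":0,"y":0,"z":0.001,"ax":0,"ay":0,"az":0,"claw":1},{"x":0,"y":0,"z":0.002,"ax":0,"ay":0,"az":0,"claw":1},{"x":0,"y":0,"z":0.003,"ax":0,"ay":0,"az":0,"claw":1},{"x":0,"y":0,"z":0.003,"ax":0,"ay":0,"az":0,"claw":1},{"x":0,"y":0,"z":0.003,"ax":0,"ay":0,"az":0,"claw":1}]'
python3 -m crank '[{"x":0,"y":0,"z":0,"ax":0,"ay":0,"az":0,"claw":1},{"x":0,"y":0,"z":0,"ax":0,"ay":0,"az":0,"claw":0},{"x":0,"y":0,"z":0,"ax":0,"ay":0,"az":0,"claw":-1},{"x":0,"y":0,"z":0,"ax":0,"ay":0,"az":0,"claw":-1},{"x":0,"y":0,"z":0,"ax":0,"ay":0,"az":0,"claw":-1}]'
python3 -m crank '[{"x":0,"y":0,"z":0,"ax":0,"ay":0,"az":0,"claw":-1},{"x":0,"y":0,"z":-0.02,"ax":0,"ay":0,"az":0,"claw":-1},{"x":0,"y":0,"z":-0.05,"ax":0,"ay":0,"az":0,"claw":-1},{"x":0,"y":0,"z":-0.08,"ax":0,"ay":0,"az":0,"claw":-1},{"x":0,"y":0,"z":-0.12,"ax":0,"ay":0,"az":0,"claw":-1}]'
python3 -m crank '[{"x":0.02,"y":0,"z":-0.04,"ax":0,"ay":0,"az":0,"claw":-1},{"x":0.06,"y":0,"z":-0.06,"ax":0,"ay":0,"az":0,"claw":-1},{"x":0.1,"y":0,"z":-0.08,"ax":0,"ay":0,"az":0,"claw":-1},{"x":0.14,"y":0,"z":-0.08,"ax":0,"ay":0,"az":0,"claw":-1},{"x":0.18,"y":0,"z":-0.08,"ax":0,"ay":0,"az":0,"claw":-1}]'
python3 -c "
from h import *
go([.51,-.29,.26],13);go([.51,-.29,.26],90)
print(r.read_state()['joint_positions'].round(2))"
```

```text
time: 6.95
ee_pos: [0.5859, 0.1535, 0.0547]
eef_rot: [-0.707, 0.707, -0.0, 0.0]
ft_force: [-3.0, 0.1, 5.3]
width: 0.0592
time: 7.37
ee_pos: [0.5859, 0.1535, 0.054]
eef_rot: [-0.707, 0.707, -0.0, 0.0]
ft_force: [1.1, -0.8, 0.1]
width: 0.0723
time: 7.78
ee_pos: [0.5846, 0.1531, 0.1734]
eef_rot: [-0.707, 0.707, 0.001, -0.001]
ft_force: [0.7, -0.3, -0.9]
width: 0.0871
time: 8.2
ee_pos: [0.5862, -0.0234, 0.2561]
eef_rot: [0.707, -0.707, 0.001, -0.001]
ft_force: [1.1, -0.5, -0.5]
width: 0.0868
t 8.20 pos [ 0.586 -0.023  0.256] yaw -90.0 q7 -1.68 | shift [ 0.267  0.076 -0.004] az 0.672 (alt -0.898) tilt 0.21deg
t 8.20 pos [ 0.586 -0.023  0.256] yaw -90.0 q7 -1.68 | shift [ 0.267  0.076 -0.004] az 0.000 (alt -1.570) tilt 0.21deg
[ 0.3   0.26 -0.41  1.5   0.1   1.4  -1.68]
```

```bash
python3 -m crank '[{"x":0.04,"y":0.01,"z":0,"ax":0,"ay":0,"az":-0.06,"claw":-1},{"x":0.08,"y":0.02,"z":0,"ax":0,"ay":0,"az":-0.12,"claw":-1},{"x":0.12,"y":0.03,"z":0,"ax":0,"ay":0,"az":-0.18,"claw":-1},{"x":0.16,"y":0.04,"z":0,"ax":0,"ay":0,"az":-0.24,"claw":-1},{"x":0.2,"y":0.05,"z":0,"ax":0,"ay":0,"az":-0.3,"claw":-1}]'
python3 -m crank '[{"x":0,"y":0,"z":0,"ax":0,"ay":0,"az":-0.06,"claw":-1},{"x":0,"y":0,"z":0,"ax":0,"ay":0,"az":-0.12,"claw":-1},{"x":0,"y":0,"z":0,"ax":0,"ay":0,"az":-0.18,"claw":-1},{"x":0,"y":0,"z":0,"ax":0,"ay":0,"az":-0.24,"claw":-1},{"x":0,"y":0,"z":0,"ax":0,"ay":0,"az":-0.3,"claw":-1}]'
python3 -c "
from h import *
go([.45,-.40,.26],16)"
```

```text
time: 8.62
ee_pos: [0.5386, -0.2098, 0.2541]
eef_rot: [0.879, -0.476, 0.0, 0.0]
ft_force: [1.3, 0.0, 0.4]
width: 0.087
time: 9.03
ee_pos: [0.5393, -0.2082, 0.2539]
eef_rot: [0.981, -0.195, 0.0, 0.0]
ft_force: [-0.2, 0.6, -0.3]
width: 0.0868
t 9.03 pos [ 0.539 -0.208  0.254] yaw -22.5 q7 -0.18 | shift [-0.009  0.211 -0.006] az -0.336 (alt 1.235) tilt 0.01deg
```

```bash
python3 -m crank '[{"x":0,"y":0.04,"z":0,"ax":0,"ay":0,"az":-0.06,"claw":-1},{"x":0,"y":0.08,"z":0,"ax":0,"ay":0,"az":-0.12,"claw":-1},{"x":0,"y":0.12,"z":0,"ax":0,"ay":0,"az":-0.18,"claw":-1},{"x":-0.005,"y":0.16,"z":0,"ax":0,"ay":0,"az":-0.24,"claw":-1},{"x":-0.009,"y":0.2,"z":0,"ax":0,"ay":0,"az":-0.3,"claw":-1}]'
python3 -m crank '[{"x":0,"y":0.01,"z":0,"ax":0,"ay":0,"az":-0.03,"claw":-1},{"x":0,"y":0.01,"z":0,"ax":0,"ay":0,"az":-0.03,"claw":-1},{"x":0,"y":0.01,"z":0,"ax":0,"ay":0,"az":-0.03,"claw":-1},{"x":0,"y":0.01,"z":0,"ax":0,"ay":0,"az":-0.03,"claw":-1},{"x":0,"y":0.01,"z":0,"ax":0,"ay":0,"az":-0.03,"claw":-1}]'
python3 - <<'E'
from h import *
for i in range(6): camera("wrist")
c=camera("wrist"); cv2.imwrite("pics/w3.png",c["color"])
np.savez("w3.npz",**c)
go([.467,-.344,.16],16)
E
```

```text
time: 9.45
ee_pos: [0.4555, -0.3847, 0.254]
eef_rot: [0.996, 0.095, 0.0, 0.0]
ft_force: [1.2, -0.3, -0.1]
width: 0.0871
time: 9.87
ee_pos: [0.4591, -0.3918, 0.2541]
eef_rot: [0.993, 0.122, 0.0, -0.0]
ft_force: [0.1, 0.8, 0.7]
width: 0.0874
t 10.22 pos [ 0.458 -0.393  0.254] yaw 13.9 q7 0.80 | shift [ 0.02  -0.045  0.094] az -0.018 (alt 1.553) tilt 0.01deg
```

View pics/w3.png

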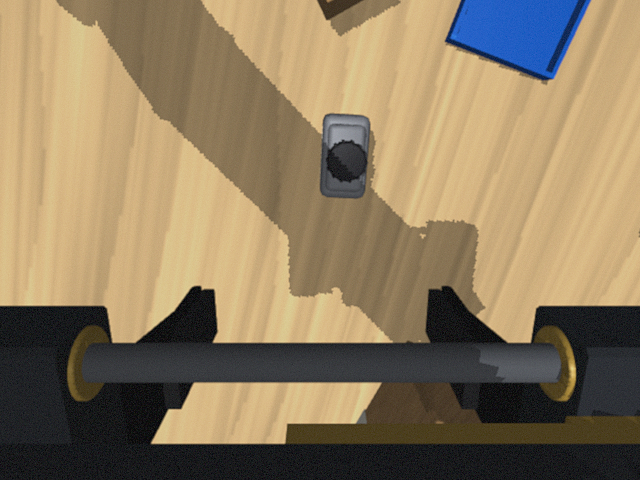

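The flat bottle's cap is at (347,161), and its body is aligned with the tool to within about 2°.

Run:
```python
from h import *
c=dict(np.load("w3.npz"))
p=ray(c,346.5,161,.112);print(p.round(3)); p[2]=.15;go(p,14)
```

```text
[ 0.465 -0.344  0.112]
t 10.22 pos [ 0.458 -0.393  0.254] yaw 13.9 q7 0.80 | shift [ 0.019 -0.046  0.104] az -0.001 (alt 1.570) tilt 0.01deg
```

```bash
python3 -m crank '[{"x":0.01,"y":-0.02,"z":0.02,"ax":0,"ay":0,"az":0,"claw":-1},{"x":0.019,"y":-0.046,"z":0.04,"ax":0,"ay":0,"az":0,"claw":-1},{"x":0.019,"y":-0.046,"z":0.07,"ax":0,"ay":0,"az":0,"claw":-1},{"x":0.019,"y":-0.046,"z":0.1,"ax":0,"ay":0,"az":0,"claw":-1},{"x":0.019,"y":-0.046,"z":0.12,"ax":0,"ay":0,"az":0,"claw":-1}]'
python3 -m crank '[{"x":0,"y":0,"z":0.03,"ax":0,"ay":0,"az":0,"claw":-1},{"x":0,"y":0,"z":0.055,"ax":0,"ay":0,"az":0,"claw":-1},{"x":0,"y":0,"z":0.075,"ax":0,"ay":0,"az":0,"claw":-1},{"x":0,"y":0,"z":0.083,"ax":0,"ay":0,"az":0,"claw":-1},{"x":0,"y":0,"z":0.083,"ax":0,"ay":0,"az":0,"claw":-1}]'
python3 -m crank '[{"x":0,"y":0,"z":0,"ax":0,"ay":0,"az":0,"claw":-1},{"x":0,"y":0,"z":0,"ax":0,"ay":0,"az":0,"claw":-1},{"x":0,"y":0,"z":0,"ax":0,"ay":0,"az":0,"claw":1},{"x":0,"y":0,"z":0,"ax":0,"ay":0,"az":0,"claw":1},{"x":0,"y":0,"z":0,"ax":0,"ay":0,"az":0,"claw":1}]' 40
python3 -m crank '[{"x":0,"y":0,"z":0,"ax":0,"ay":0,"az":0,"claw":1},{"x":0,"y":0,"z":0,"ax":0,"ay":0,"az":0,"claw":1},{"x":0,"y":0,"z":0,"ax":0,"ay":0,"az":0,"claw":1},{"x":0,"y":0,"z":0,"ax":0,"ay":0,"az":0,"claw":1},{"x":0,"y":0,"z":0,"ax":0,"ay":0,"az":0,"claw":1}]'
python3 -m crank '[{"x":0,"y":0,"z":0,"ax":0,"ay":0,"az":0,"claw":1},{"x":0,"y":0,"z":0,"ax":0,"ay":0,"az":0,"claw":1},{"x":0,"y":0,"z":0,"ax":0,"ay":0,"az":0,"claw":1},{"x":0,"y":0,"z":0,"ax":0,"ay":0,"az":0,"claw":1},{"x":0,"y":0,"z":0,"ax":0,"ay":0,"az":0,"claw":1}]'
python3 - <<'E'
from h import *
q=np.radians(3.55)
for y in(-.092,.092): print(np.array([.586,.152])+[-y*np.sin(q),y*np.cos(q)])
go([.592,.06,.2],93.5)
E
```

```text
time: 10.63
ee_pos: [0.4649, -0.3429, 0.1315]
eef_rot: [0.993, 0.122, -0.001, -0.001]
ft_force: [1.1, -0.3, -0.4]
width: 0.0869
time: 11.05
ee_pos: [0.4647, -0.3432, 0.0492]
eef_rot: [0.993, 0.121, -0.001, -0.001]
ft_force: [0.6, 0.0, -0.3]
width: 0.0872
time: 11.47
ee_pos: [0.466, -0.3443, 0.0518]
eef_rot: [0.993, 0.121, 0.0, 0.001]
ft_force: [-0.4, 0.1, -0.1]
width: 0.0741
time: 11.88
ee_pos: [0.4657, -0.3439, 0.0509]
eef_rot: [0.993, 0.121, 0.0, 0.0]
ft_force: [0.3, 0.8, 1.0]
width: 0.0414
time: 12.3
ee_pos: [0.4656, -0.344, 0.0509]
eef_rot: [0.993, 0.121, -0.0, 0.0]
ft_force: [-0.8, -0.1, -1.1]
width: 0.0362
[0.5916966  0.06017653]
[0.5803034  0.24382347]
t 12.30 pos [ 0.466 -0.344  0.051] yaw 13.9 q7 0.67 | shift [ 0.22  -0.362 -0.149] az -0.694 (alt 0.876) tilt 0.00deg
```

```bash
python3 -m crank '[{"x":0,"y":0,"z":-0.02,"ax":0,"ay":0,"az":0,"claw":1},{"x":0,"y":0,"z":-0.045,"ax":0,"ay":0,"az":0,"claw":1},{"x":0,"y":0,"z":-0.075,"ax":0,"ay":0,"az":0,"claw":1},{"x":0,"y":0,"z":-0.105,"ax":0,"ay":0,"az":0,"claw":1},{"x":0.01,"y":-0.01,"z":-0.13,"ax":0,"ay":0,"az":0,"claw":1}]'
python3 -m crank '[{"x":0.024,"y":-0.02,"z":0,"ax":0,"ay":0,"az":-0.05,"claw":1},{"x":0.048,"y":-0.045,"z":0,"ax":0,"ay":0,"az":-0.1,"claw":1},{"x":0.072,"y":-0.07,"z":0,"ax":0,"ay":0,"az":-0.15,"claw":1},{"x":0.096,"y":-0.095,"z":0,"ax":0,"ay":0,"az":-0.2,"claw":1},{"x":0.12,"y":-0.12,"z":0,"ax":0,"ay":0,"az":-0.25,"claw":1}]'
python3 -m crank '[{"x":0,"y":0,"z":0,"ax":0,"ay":0,"az":-0.05,"claw":1},{"x":0,"y":0,"z":0,"ax":0,"ay":0,"az":-0.1,"claw":1},{"x":0,"y":0,"z":0,"ax":0,"ay":0,"az":-0.15,"claw":1},{"x":0,"y":0,"z":0,"ax":0,"ay":0,"az":-0.2,"claw":1},{"x":0,"y":0,"z":0,"ax":0,"ay":0,"az":-0.2,"claw":1}]'
python3 -c "
from h import *
go([.592,.06,.18],93.5)"
```

```text
time: 12.72
ee_pos: [0.4713, -0.3343, 0.1825]
eef_rot: [0.993, 0.119, -0.0, 0.001]
ft_force: [0.5, -0.4, -2.8]
width: 0.036
time: 13.13
ee_pos: [0.5608, -0.1848, 0.1806]
eef_rot: [0.931, 0.365, -0.0, -0.0]
ft_force: [0.3, -0.3, -3.9]
width: 0.0358
time: 13.55
ee_pos: [0.5602, -0.1863, 0.1803]
eef_rot: [0.84, 0.543, -0.0, -0.0]
ft_force: [0.2, 1.0, -2.7]
width: 0.036
t 13.55 pos [ 0.56  -0.186  0.18 ] yaw 65.8 q7 1.24 | shift [ 0.238 -0.072  0.   ] az -0.242 (alt 1.329) tilt 0.07deg
```

```bash
python3 -m crank '[{"x":0.035,"y":-0.01,"z":0,"ax":0,"ay":0,"az":-0.05,"claw":1},{"x":0.07,"y":-0.02,"z":0,"ax":0,"ay":0,"az":-0.1,"claw":1},{"x":0.105,"y":-0.03,"z":0,"ax":0,"ay":0,"az":-0.15,"claw":1},{"x":0.14,"y":-0.043,"z":0,"ax":0,"ay":0,"az":-0.2,"claw":1},{"x":0.17,"y":-0.055,"z":0,"ax":0,"ay":0,"az":-0.242,"claw":1}]'
python3 -m crank '[{"x":0,"y":0,"z":0,"ax":0,"ay":0,"az":0,"claw":1},{"x":0,"y":0,"z":0,"ax":0,"ay":0,"az":0,"claw":1},{"x":0,"y":0,"z":0,"ax":0,"ay":0,"az":0,"claw":1},{"x":0,"y":0,"z":0,"ax":0,"ay":0,"az":0,"claw":1},{"x":0,"y":0,"z":0,"ax":0,"ay":0,"az":0,"claw":1}]'
python3 -c "
from h import *
go([.592,.053,.056],93.5)"
```

```text
time: 13.97
ee_pos: [0.5808, -0.0063, 0.1808]
eef_rot: [0.686, 0.728, 0.0, -0.0]
ft_force: [0.6, 0.7, -3.1]
width: 0.0362
time: 14.38
ee_pos: [0.581, -0.0105, 0.1807]
eef_rot: [0.688, 0.725, -0.0, 0.0]
ft_force: [0.3, 0.1, -2.2]
width: 0.0362
t 14.38 pos [ 0.581 -0.011  0.181] yaw 93.0 q7 1.38 | shift [0.063 0.014 0.125] az -0.004 (alt 1.567) tilt 0.04deg
```

```bash
python3 -m crank '[{"x":0.025,"y":0.006,"z":0,"ax":0,"ay":0,"az":0,"claw":1},{"x":0.045,"y":0.012,"z":0.01,"ax":0,"ay":0,"az":0,"claw":1},{"x":0.063,"y":0.014,"z":0.03,"ax":0,"ay":0,"az":0,"claw":1},{"x":0.063,"y":0.014,"z":0.055,"ax":0,"ay":0,"az":0,"claw":1},{"x":0.063,"y":0.014,"z":0.075,"ax":0,"ay":0,"az":0,"claw":1}]'
python3 -m crank '[{"x":0,"y":0,"z":0.015,"ax":0,"ay":0,"az":0,"claw":1},{"x":0,"y":0,"z":0.03,"ax":0,"ay":0,"az":0,"claw":1},{"x":0,"y":0,"z":0.038,"ax":0,"ay":0,"az":0,"claw":1},{"x":0,"y":0,"z":0.044,"ax":0,"ay":0,"az":0,"claw":1},{"x":0,"y":0,"z":0.048,"ax":0,"ay":0,"az":0,"claw":1}]'
python3 -m crank '[{"x":0,"y":0,"z":0,"ax":0,"ay":0,"az":0,"claw":1},{"x":0,"y":0,"z":0,"ax":0,"ay":0,"az":0,"claw":1},{"x":0,"y":0,"z":0.001,"ax":0,"ay":0,"az":0,"claw":1},{"x":0,"y":0,"z":0.002,"ax":0,"ay":0,"az":0,"claw":1},{"x":0,"y":0,"z":0.002,"ax":0,"ay":0,"az":0,"claw":1}]'
python3 -m crank '[{"x":0,"y":0,"z":0,"ax":0,"ay":0,"az":0,"claw":1},{"x":0,"y":0,"z":0,"ax":0,"ay":0,"az":0,"claw":1},{"x":0,"y":0,"z":0,"ax":0,"ay":0,"az":0,"claw":1},{"x":0,"y":0,"z":0,"ax":0,"ay":0,"az":0,"claw":1},{"x":0,"y":0,"z":0,"ax":0,"ay":0,"az":0,"claw":1}]'
python3 -c "
from h import *
go([.592,.053,.055],93.5)"
```

```text
time: 14.8
ee_pos: [0.5912, 0.0553, 0.1046]
eef_rot: [0.687, 0.727, 0.0, -0.0]
ft_force: [0.9, -1.7, -4.4]
width: 0.0358
time: 15.22
ee_pos: [0.5916, 0.0542, 0.0576]
eef_rot: [0.687, 0.726, -0.0, 0.0]
ft_force: [0.2, 0.3, -3.5]
width: 0.036
time: 15.63
ee_pos: [0.5916, 0.0547, 0.0562]
eef_rot: [0.687, 0.727, 0.0, 0.0]
ft_force: [-0.3, -0.4, -3.7]
width: 0.0359
time: 16.05
ee_pos: [0.5915, 0.0547, 0.0559]
eef_rot: [0.687, 0.727, 0.0, 0.0]
ft_force: [0.1, 0.1, -2.1]
width: 0.0361
t 16.05 pos [0.591 0.055 0.056] yaw 93.2 q7 1.18 | shift [-0.002  0.     0.001] az -0.002 (alt 1.568) tilt 0.00deg
```

```bash
python3 -m crank '[{"x":0,"y":0,"z":0.001,"ax":0,"ay":0,"az":0,"claw":1},{"x":0,"y":0,"z":0.002,"ax":0,"ay":0,"az":0,"claw":1},{"x":0,"y":0,"z":0.002,"ax":0,"ay":0,"az":0,"claw":1},{"x":0,"y":0,"z":0.002,"ax":0,"ay":0,"az":0,"claw":1},{"x":0,"y":0,"z":0.002,"ax":0,"ay":0,"az":0,"claw":1}]'
python3 -m crank '[{"x":0,"y":0,"z":0,"ax":0,"ay":0,"az":0,"claw":0.1},{"x":0,"y":0,"z":0,"ax":0,"ay":0,"az":0,"claw":-0.29},{"x":0,"y":0,"z":0,"ax":0,"ay":0,"az":0,"claw":-0.29},{"x":0,"y":0,"z":0,"ax":0,"ay":0,"az":0,"claw":-0.29},{"x":0,"y":0,"z":0,"ax":0,"ay":0,"az":0,"claw":-0.29}]'
python3 -m crank '[{"x":0,"y":0,"z":0,"ax":0,"ay":0,"az":0,"claw":-0.29},{"x":0,"y":0,"z":-0.02,"ax":0,"ay":0,"az":0,"claw":-0.29},{"x":0,"y":0,"z":-0.05,"ax":0,"ay":0,"az":0,"claw":-0.29},{"x":0,"y":0,"z":-0.085,"ax":0,"ay":0,"az":0,"claw":-0.29},{"x":0,"y":0,"z":-0.12,"ax":0,"ay":0,"az":0,"claw":-0.29}]'
python3 -m crank '[{"x":0,"y":0,"z":-0.04,"ax":0,"ay":0,"az":0.05,"claw":-1},{"x":-0.03,"y":0,"z":-0.06,"ax":0,"ay":0,"az":0.1,"claw":-1},{"x":-0.065,"y":0,"z":-0.08,"ax":0,"ay":0,"az":0.15,"claw":-1},{"x":-0.1,"y":0,"z":-0.09,"ax":0,"ay":0,"az":0.2,"claw":-1},{"x":-0.14,"y":0,"z":-0.09,"ax":0,"ay":0,"az":0.25,"claw":-1}]'
python3 - <<'E'
from h import *
go([.44,-.28,.26],45)
E
```

```text
time: 16.47
ee_pos: [0.5918, 0.0547, 0.0549]
eef_rot: [0.687, 0.727, 0.0, 0.0]
ft_force: [-2.5, -1.3, 6.8]
width: 0.036
time: 16.88
ee_pos: [0.5915, 0.0548, 0.0539]
eef_rot: [0.687, 0.727, 0.0, 0.0]
ft_force: [0.2, 0.4, 0.5]
width: 0.0539
time: 17.3
ee_pos: [0.5909, 0.0548, 0.175]
eef_rot: [0.687, 0.727, -0.0, -0.0]
ft_force: [1.7, 0.2, -0.1]
width: 0.0561
time: 17.72
ee_pos: [0.6003, -0.0852, 0.2673]
eef_rot: [0.846, 0.533, 0.002, 0.001]
ft_force: [0.6, 0.3, -0.3]
width: 0.0815
t 17.72 pos [ 0.6   -0.085  0.267] yaw 64.4 q7 1.05 | shift [-0.245 -0.061  0.007] az 0.169 (alt -1.401) tilt 0.28deg
```

```bash
python3 -m crank '[{"x":-0.03,"y":0,"z":0,"ax":0,"ay":0,"az":0.06,"claw":-1},{"x":-0.065,"y":-0.01,"z":0,"ax":0,"ay":0,"az":0.12,"claw":-1},{"x":-0.1,"y":-0.02,"z":0,"ax":0,"ay":0,"az":0.18,"claw":-1},{"x":-0.135,"y":-0.03,"z":0,"ax":0,"ay":0,"az":0.24,"claw":-1},{"x":-0.17,"y":-0.04,"z":0,"ax":0,"ay":0,"az":0.3,"claw":-1}]'
python3 -m crank '[{"x":0,"y":0,"z":0,"ax":0,"ay":0,"az":0.06,"claw":-1},{"x":0,"y":0,"z":0,"ax":0,"ay":0,"az":0.12,"claw":-1},{"x":0,"y":0,"z":0,"ax":0,"ay":0,"az":0.18,"claw":-1},{"x":0,"y":0,"z":0,"ax":0,"ay":0,"az":0.24,"claw":-1},{"x":0,"y":0,"z":0,"ax":0,"ay":0,"az":0.3,"claw":-1}]'
python3 -c "
from h import *
go([.4,-.25,.25],-46)"
```

```text
time: 18.13
ee_pos: [0.4889, -0.2225, 0.264]
eef_rot: [0.966, 0.258, 0.0, 0.0]
ft_force: [1.0, -1.4, -0.1]
width: 0.0871
time: 18.55
ee_pos: [0.4902, -0.2213, 0.264]
eef_rot: [0.999, -0.039, 0.0, 0.0]
ft_force: [0.6, 0.1, -0.7]
width: 0.0875
t 18.55 pos [ 0.49  -0.221  0.264] yaw -4.5 q7 0.21 | shift [-0.088  0.036  0.014] az 0.362 (alt -1.209) tilt 0.01deg
```

```bash
python3 -m crank '[{"x":-0.02,"y":0.008,"z":0,"ax":0,"ay":0,"az":0.06,"claw":-1},{"x":-0.04,"y":0.016,"z":0,"ax":0,"ay":0,"az":0.12,"claw":-1},{"x":-0.06,"y":0.024,"z":0,"ax":0,"ay":0,"az":0.18,"claw":-1},{"x":-0.08,"y":0.03,"z":0,"ax":0,"ay":0,"az":0.24,"claw":-1},{"x":-0.088,"y":0.036,"z":0,"ax":0,"ay":0,"az":0.3,"claw":-1}]'
python3 -m crank '[{"x":0,"y":0,"z":0,"ax":0,"ay":0,"az":0.06,"claw":-1},{"x":0,"y":0,"z":0,"ax":0,"ay":0,"az":0.06,"claw":-1},{"x":0,"y":0,"z":0,"ax":0,"ay":0,"az":0.06,"claw":-1},{"x":0,"y":0,"z":0,"ax":0,"ay":0,"az":0.06,"claw":-1},{"x":0,"y":0,"z":0,"ax":0,"ay":0,"az":0.06,"claw":-1}]'
python3 - <<'E'
from h import *
for i in range(6): camera("wrist")
c=camera("wrist"); cv2.imwrite("pics/w4.png",c["color"])
np.savez("w4.npz",**c)
go([.438,-.205,.16],-46)
E
```

```text
time: 18.97
ee_pos: [0.3978, -0.2514, 0.2641]
eef_rot: [0.943, -0.334, -0.0, 0.0]
ft_force: [-0.1, -0.8, 1.1]
width: 0.0871
time: 19.38
ee_pos: [0.4002, -0.2506, 0.2639]
eef_rot: [0.923, -0.384, -0.0, -0.0]
ft_force: [0.4, -0.6, -0.3]
width: 0.0868
t 19.73 pos [ 0.4   -0.251  0.264] yaw -45.4 q7 -0.32 | shift [-0.006 -0.059  0.104] az 0.005 (alt -1.566) tilt 0.00deg
```

View pics/w4.png

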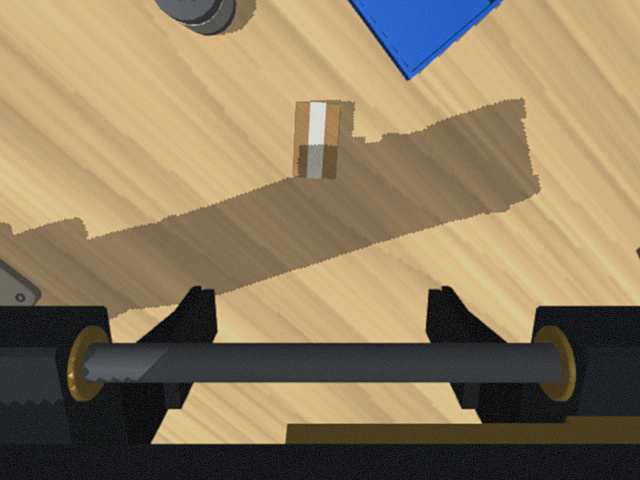

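The carton's top face has corners (296,101), (340,101), (337,179) and (294,178), so its centre is (317,140). It is aligned with the jaws to within 2°.

Run:
```python
from h import *
c=dict(np.load("w4.npz"))
p=ray(c,317,139.5,.066);print(p.round(3)); 
a,b=ray(c,315.5,178.5,.066),ray(c,318,101,.066); print(np.degrees(np.arctan2(*(b-a)[[1,0]]))-90,np.linalg.norm(b-a))
p[2]=.028;go(p,-47)
```

```text
[ 0.438 -0.208  0.066]
-47.44519529177445 0.06180049648897935
t 19.73 pos [ 0.4   -0.251  0.264] yaw -45.4 q7 -0.32 | shift [-0.003 -0.057  0.236] az 0.014 (alt -1.557) tilt 0.00deg
```

```bash
python3 -m crank '[{"x":-0.003,"y":-0.03,"z":0.02,"ax":0,"ay":0,"az":0.015,"claw":-1},{"x":-0.003,"y":-0.057,"z":0.05,"ax":0,"ay":0,"az":0.015,"claw":-1},{"x":-0.003,"y":-0.057,"z":0.085,"ax":0,"ay":0,"az":0.015,"claw":-1},{"x":-0.003,"y":-0.057,"z":0.12,"ax":0,"ay":0,"az":0.015,"claw":-1},{"x":-0.003,"y":-0.057,"z":0.15,"ax":0,"ay":0,"az":0.015,"claw":-1}]'
python3 -m crank '[{"x":0,"y":0,"z":0.03,"ax":0,"ay":0,"az":0,"claw":-1},{"x":0,"y":0,"z":0.055,"ax":0,"ay":0,"az":0,"claw":-1},{"x":0,"y":0,"z":0.075,"ax":0,"ay":0,"az":0,"claw":-1},{"x":0,"y":0,"z":0.086,"ax":0,"ay":0,"az":0,"claw":-1},{"x":0,"y":0,"z":0.086,"ax":0,"ay":0,"az":0,"claw":-1}]'
python3 -m crank '[{"x":0,"y":0,"z":0,"ax":0,"ay":0,"az":0,"claw":-1},{"x":0,"y":0,"z":0,"ax":0,"ay":0,"az":0,"claw":1},{"x":0,"y":0,"z":0,"ax":0,"ay":0,"az":0,"claw":1},{"x":0,"y":0,"z":0,"ax":0,"ay":0,"az":0,"claw":1},{"x":0,"y":0,"z":0,"ax":0,"ay":0,"az":0,"claw":1}]' 35
python3 -m crank '[{"x":0,"y":0,"z":0,"ax":0,"ay":0,"az":0,"claw":1},{"x":0,"y":0,"z":0,"ax":0,"ay":0,"az":0,"claw":1},{"x":0,"y":0,"z":0,"ax":0,"ay":0,"az":0,"claw":1},{"x":0,"y":0,"z":0,"ax":0,"ay":0,"az":0,"claw":1},{"x":0,"y":0,"z":0,"ax":0,"ay":0,"az":0,"claw":1}]'
python3 -m crank '[{"x":0,"y":0,"z":0,"ax":0,"ay":0,"az":0,"claw":1},{"x":0,"y":0,"z":0,"ax":0,"ay":0,"az":0,"claw":1},{"x":0,"y":0,"z":0,"ax":0,"ay":0,"az":0,"claw":1},{"x":0,"y":0,"z":0,"ax":0,"ay":0,"az":0,"claw":1},{"x":0,"y":0,"z":0,"ax":0,"ay":0,"az":0,"claw":1}]'
python3 -c "
from h import *
go([.58,.246,.2],3.5)"
```

```text
time: 20.15
ee_pos: [0.4381, -0.2081, 0.1119]
eef_rot: [0.917, -0.399, -0.0, -0.0]
ft_force: [-0.3, -1.4, -0.7]
width: 0.0873
time: 20.57
ee_pos: [0.437, -0.2081, 0.0259]
eef_rot: [0.917, -0.4, -0.002, -0.0]
ft_force: [0.3, -0.5, 0.8]
width: 0.0869
time: 20.98
ee_pos: [0.4388, -0.2091, 0.0287]
eef_rot: [0.917, -0.4, 0.001, 0.0]
ft_force: [0.4, -0.5, -0.2]
width: 0.068
time: 21.4
ee_pos: [0.4382, -0.2086, 0.0279]
eef_rot: [0.917, -0.4, -0.0, -0.0]
ft_force: [-0.3, -0.3, -0.3]
width: 0.0359
time: 21.82
ee_pos: [0.4382, -0.2087, 0.0279]
eef_rot: [0.917, -0.4, -0.0, 0.0]
ft_force: [-2.3, 1.9, 1.7]
width: 0.0359
t 21.82 pos [ 0.438 -0.209  0.028] yaw -47.1 q7 -0.59 | shift [-0.237 -0.413 -0.172] az -0.442 (alt 1.129) tilt 0.02deg
```

```bash
python3 -m crank '[{"x":0,"y":0,"z":-0.02,"ax":0,"ay":0,"az":0,"claw":1},{"x":0,"y":0,"z":-0.05,"ax":0,"ay":0,"az":0,"claw":1},{"x":0,"y":0,"z":-0.085,"ax":0,"ay":0,"az":0,"claw":1},{"x":0,"y":0,"z":-0.12,"ax":0,"ay":0,"az":0,"claw":1},{"x":0,"y":0,"z":-0.15,"ax":0,"ay":0,"az":0,"claw":1}]'
python3 -m crank '[{"x":-0.01,"y":-0.025,"z":0,"ax":0,"ay":0,"az":-0.05,"claw":1},{"x":-0.025,"y":-0.055,"z":0,"ax":0,"ay":0,"az":-0.1,"claw":1},{"x":-0.04,"y":-0.085,"z":0,"ax":0,"ay":0,"az":-0.15,"claw":1},{"x":-0.055,"y":-0.115,"z":0,"ax":0,"ay":0,"az":-0.2,"claw":1},{"x":-0.07,"y":-0.145,"z":0,"ax":0,"ay":0,"az":-0.25,"claw":1}]'
python3 -m crank '[{"x":0,"y":-0.03,"z":0,"ax":0,"ay":0,"az":-0.05,"claw":1},{"x":0,"y":-0.06,"z":0,"ax":0,"ay":0,"az":-0.1,"claw":1},{"x":0,"y":-0.09,"z":0,"ax":0,"ay":0,"az":-0.15,"claw":1},{"x":0,"y":-0.12,"z":0,"ax":0,"ay":0,"az":-0.19,"claw":1},{"x":0,"y":-0.15,"z":0,"ax":0,"ay":0,"az":-0.19,"claw":1}]'
python3 -m crank '[{"x":0,"y":0,"z":0,"ax":0,"ay":0,"az":0,"claw":1},{"x":0,"y":0,"z":0,"ax":0,"ay":0,"az":0,"claw":1},{"x":0,"y":0,"z":0,"ax":0,"ay":0,"az":0,"claw":1},{"x":0,"y":0,"z":0,"ax":0,"ay":0,"az":0,"claw":1},{"x":0,"y":0,"z":0,"ax":0,"ay":0,"az":0,"claw":1}]'
python3 -c "
from h import *
go([.58,.246,.175],3.5)"
```

```text
time: 22.23
ee_pos: [0.4384, -0.2087, 0.1799]
eef_rot: [0.917, -0.4, 0.0, 0.0]
ft_force: [0.4, -0.5, -3.5]
width: 0.0358
time: 22.65
ee_pos: [0.4972, -0.0575, 0.1778]
eef_rot: [0.987, -0.159, 0.0, 0.0]
ft_force: [1.3, -0.6, -2.6]
width: 0.0358
time: 23.07
ee_pos: [0.5448, 0.0846, 0.1775]
eef_rot: [1.0, 0.031, -0.0, 0.0]
ft_force: [-0.1, -1.2, -2.5]
width: 0.0357
time: 23.48
ee_pos: [0.5446, 0.0821, 0.1778]
eef_rot: [1.0, 0.028, -0.0, 0.0]
ft_force: [0.1, -0.2, -3.5]
width: 0.0357
t 23.48 pos [0.545 0.082 0.178] yaw 3.2 q7 -0.33 | shift [ 0.044 -0.162  0.003] az -0.003 (alt 1.568) tilt 0.04deg
```

```bash
python3 -m crank '[{"x":0.009,"y":-0.033,"z":0,"ax":0,"ay":0,"az":0,"claw":1},{"x":0.018,"y":-0.066,"z":0,"ax":0,"ay":0,"az":0,"claw":1},{"x":0.027,"y":-0.1,"z":0,"ax":0,"ay":0,"az":0,"claw":1},{"x":0.036,"y":-0.133,"z":0,"ax":0,"ay":0,"az":0,"claw":1},{"x":0.044,"y":-0.162,"z":0,"ax":0,"ay":0,"az":0,"claw":1}]'
python3 -m crank '[{"x":0,"y":0,"z":0,"ax":0,"ay":0,"az":0,"claw":1},{"x":0,"y":0,"z":0,"ax":0,"ay":0,"az":0,"claw":1},{"x":0,"y":0,"z":0.01,"ax":0,"ay":0,"az":0,"claw":1},{"x":0,"y":0,"z":0.03,"ax":0,"ay":0,"az":0,"claw":1},{"x":0,"y":0,"z":0.055,"ax":0,"ay":0,"az":0,"claw":1}]'
python3 -m crank '[{"x":0,"y":0,"z":0.02,"ax":0,"ay":0,"az":0,"claw":1},{"x":0,"y":0,"z":0.04,"ax":0,"ay":0,"az":0,"claw":1},{"x":0,"y":0,"z":0.055,"ax":0,"ay":0,"az":0,"claw":1},{"x":0,"y":0,"z":0.06,"ax":0,"ay":0,"az":0,"claw":1},{"x":0,"y":0,"z":0.06,"ax":0,"ay":0,"az":0,"claw":1}]'
python3 - <<'E'
from h import *
go([.58,.246,.033],3.5)
E
```

```text
time: 23.9
ee_pos: [0.5797, 0.2488, 0.1779]
eef_rot: [1.0, 0.028, 0.0, 0.0]
ft_force: [0.7, 0.1, -2.4]
width: 0.036
time: 24.32
ee_pos: [0.5807, 0.2458, 0.1232]
eef_rot: [1.0, 0.027, 0.002, 0.0]
ft_force: [0.1, 0.1, -3.6]
width: 0.036
time: 24.73
ee_pos: [0.5789, 0.2461, 0.0615]
eef_rot: [1.0, 0.028, -0.001, 0.001]
ft_force: [-0.2, 0.6, -2.8]
width: 0.0358
t 24.73 pos [0.579 0.246 0.061] yaw 3.2 q7 -0.70 | shift [0.001 0.    0.028] az -0.003 (alt 1.568) tilt 0.13deg
```

```bash
python3 -m crank '[{"x":0,"y":0,"z":0.01,"ax":0,"ay":0,"az":0,"claw":1},{"x":0,"y":0,"z":0.018,"ax":0,"ay":0,"az":0,"claw":1},{"x":0,"y":0,"z":0.025,"ax":0,"ay":0,"az":0,"claw":1},{"x":0,"y":0,"z":0.027,"ax":0,"ay":0,"az":0,"claw":1},{"x":0,"y":0,"z":0.027,"ax":0,"ay":0,"az":0,"claw":1}]'
python3 -m crank '[{"x":0,"y":0,"z":0,"ax":0,"ay":0,"az":0,"claw":1},{"x":0,"y":0,"z":0,"ax":0,"ay":0,"az":0,"claw":1},{"x":0,"y":0,"z":0.001,"ax":0,"ay":0,"az":0,"claw":1},{"x":0,"y":0,"z":0.002,"ax":0,"ay":0,"az":0,"claw":1},{"x":0,"y":0,"z":0.002,"ax":0,"ay":0,"az":0,"claw":1}]'
python3 -m crank '[{"x":0,"y":0,"z":0,"ax":0,"ay":0,"az":0,"claw":1},{"x":0,"y":0,"z":0,"ax":0,"ay":0,"az":0,"claw":1},{"x":0,"y":0,"z":0,"ax":0,"ay":0,"az":0,"claw":1},{"x":0,"y":0,"z":0,"ax":0,"ay":0,"az":0,"claw":1},{"x":0,"y":0,"z":0,"ax":0,"ay":0,"az":0,"claw":1}]'
python3 - <<'E'
from h import *
go([.58,.246,.032],3.5)
E
```

```text
time: 25.15
ee_pos: [0.579, 0.2475, 0.0352]
eef_rot: [1.0, 0.029, -0.0, 0.0]
ft_force: [0.3, 0.7, -4.1]
width: 0.0363
time: 25.57
ee_pos: [0.5793, 0.2476, 0.0339]
eef_rot: [1.0, 0.029, 0.0, 0.0]
ft_force: [0.0, -0.1, -2.5]
width: 0.0359
time: 25.98
ee_pos: [0.5794, 0.2477, 0.0339]
eef_rot: [1.0, 0.029, 0.0, 0.0]
ft_force: [-0.8, -0.1, -3.1]
width: 0.0356
t 25.98 pos [0.579 0.248 0.034] yaw 3.3 q7 -0.71 | shift [0.001 0.002 0.002] az -0.002 (alt 1.569) tilt 0.01deg
```

```bash
python3 -m crank '[{"x":0,"y":0,"z":0.001,"ax":0,"ay":0,"az":0,"claw":1},{"x":0,"y":0,"z":0.0025,"ax":0,"ay":0,"az":0,"claw":1},{"x":0,"y":0,"z":0.0025,"ax":0,"ay":0,"az":0,"claw":1},{"x":0,"y":0,"z":0.0025,"ax":0,"ay":0,"az":0,"claw":1},{"x":0,"y":0,"z":0.0025,"ax":0,"ay":0,"az":0,"claw":1}]'
python3 -m crank '[{"x":0,"y":0,"z":0,"ax":0,"ay":0,"az":0,"claw":0},{"x":0,"y":0,"z":0,"ax":0,"ay":0,"az":0,"claw":-1},{"x":0,"y":0,"z":0,"ax":0,"ay":0,"az":0,"claw":-1},{"x":0,"y":0,"z":0,"ax":0,"ay":0,"az":0,"claw":-1},{"x":0,"y":0,"z":0,"ax":0,"ay":0,"az":0,"claw":-1}]'
python3 -m crank '[{"x":0,"y":0,"z":0,"ax":0,"ay":0,"az":0,"claw":-1},{"x":0,"y":0,"z":-0.03,"ax":0,"ay":0,"az":0,"claw":-1},{"x":0,"y":0,"z":-0.065,"ax":0,"ay":0,"az":0,"claw":-1},{"x":0,"y":0,"z":-0.1,"ax":0,"ay":0,"az":0,"claw":-1},{"x":0,"y":0,"z":-0.14,"ax":0,"ay":0,"az":0,"claw":-1}]'
python3 -m crank '[{"x":-0.02,"y":0.01,"z":-0.03,"ax":0,"ay":0,"az":0,"claw":-1},{"x":-0.05,"y":0.03,"z":-0.06,"ax":0,"ay":0,"az":0,"claw":-1},{"x":-0.08,"y":0.06,"z":-0.08,"ax":0,"ay":0,"az":0,"claw":-1},{"x":-0.12,"y":0.09,"z":-0.08,"ax":0,"ay":0,"az":0,"claw":-1},{"x":-0.14,"y":0.12,"z":-0.08,"ax":0,"ay":0,"az":0,"claw":-1}]'
python3 - <<'E'
from h import *
for i in range(7): camera("wrist")
c=camera("wrist"); np.savez("w5.npz",**c); cv2.imwrite("pics/w5.png",c["color"]); go([.434,.198,.16],0)
E
```

```text
time: 26.4
ee_pos: [0.5795, 0.2477, 0.032]
eef_rot: [1.0, 0.029, 0.0, 0.0]
ft_force: [-2.6, -1.9, 5.4]
width: 0.0358
time: 26.82
ee_pos: [0.5793, 0.2477, 0.0313]
eef_rot: [1.0, 0.029, -0.0, -0.0]
ft_force: [-1.2, 0.5, 0.4]
width: 0.061
time: 27.23
ee_pos: [0.5786, 0.2474, 0.1721]
eef_rot: [1.0, 0.029, -0.001, 0.0]
ft_force: [0.9, -0.9, -0.2]
width: 0.0856
time: 27.65
ee_pos: [0.4518, 0.1299, 0.2521]
eef_rot: [1.0, 0.03, 0.001, -0.0]
ft_force: [0.5, -0.9, 0.0]
width: 0.0868
t 28.05 pos [0.453 0.13  0.251] yaw 3.4 q7 -0.32 | shift [-0.015 -0.069  0.091] az 0.030 (alt -1.541) tilt 0.08deg
```

View pics/w5.png

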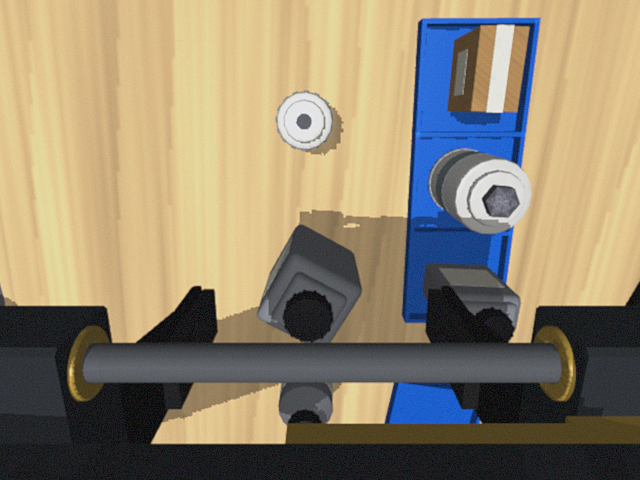

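The carton, tall filter and flat bottle all stand upright in their pockets. The small filter's hub is at (304,121).

Run:
```python
from h import *
c=dict(np.load("w5.npz"))
p=ray(c,304,121.5,.062);print(p.round(3)); p[2]=.024;go(p,3.4)
```

```text
[0.437 0.201 0.062]
t 28.05 pos [0.453 0.13  0.251] yaw 3.4 q7 -0.32 | shift [-0.013 -0.071  0.227] az -0.000 (alt 1.571) tilt 0.08deg
```

```bash
python3 -m crank '[{"x":-0.007,"y":-0.035,"z":0,"ax":0,"ay":0,"az":0,"claw":-1},{"x":-0.014,"y":-0.07,"z":0.03,"ax":0,"ay":0,"az":0,"claw":-1},{"x":-0.014,"y":-0.07,"z":0.065,"ax":0,"ay":0,"az":0,"claw":-1},{"x":-0.014,"y":-0.07,"z":0.1,"ax":0,"ay":0,"az":0,"claw":-1},{"x":-0.014,"y":-0.07,"z":0.135,"ax":0,"ay":0,"az":0,"claw":-1}]'
python3 -m crank '[{"x":0,"y":0,"z":0.03,"ax":0,"ay":0,"az":0,"claw":-1},{"x":0,"y":0,"z":0.055,"ax":0,"ay":0,"az":0,"claw":-1},{"x":0,"y":0,"z":0.075,"ax":0,"ay":0,"az":0,"claw":-1},{"x":0,"y":0,"z":0.091,"ax":0,"ay":0,"az":0,"claw":-1},{"x":0,"y":0,"z":0.091,"ax":0,"ay":0,"az":0,"claw":-1}]'
python3 -m crank '[{"x":0,"y":0,"z":0,"ax":0,"ay":0,"az":0,"claw":-1},{"x":0,"y":0,"z":0,"ax":0,"ay":0,"az":0,"claw":-1},{"x":0,"y":0,"z":0,"ax":0,"ay":0,"az":0,"claw":1},{"x":0,"y":0,"z":0,"ax":0,"ay":0,"az":0,"claw":1},{"x":0,"y":0,"z":0,"ax":0,"ay":0,"az":0,"claw":1}]' 40
python3 -m crank '[{"x":0,"y":0,"z":0,"ax":0,"ay":0,"az":0,"claw":1},{"x":0,"y":0,"z":0,"ax":0,"ay":0,"az":0,"claw":1},{"x":0,"y":0,"z":0,"ax":0,"ay":0,"az":0,"claw":1},{"x":0,"y":0,"z":0,"ax":0,"ay":0,"az":0,"claw":1},{"x":0,"y":0,"z":0,"ax":0,"ay":0,"az":0,"claw":1}]'
python3 -m crank '[{"x":0,"y":0,"z":0,"ax":0,"ay":0,"az":0,"claw":1},{"x":0,"y":0,"z":0,"ax":0,"ay":0,"az":0,"claw":1},{"x":0,"y":0,"z":0,"ax":0,"ay":0,"az":0,"claw":1},{"x":0,"y":0,"z":0,"ax":0,"ay":0,"az":0,"claw":1},{"x":0,"y":0,"z":0,"ax":0,"ay":0,"az":0,"claw":1}]'
python3 - <<'E'
from h import *
q=np.radians(-5.4)
for y in(-.042,.042): print(np.array([.587,-.150])+[-y*np.sin(q),y*np.cos(q)])
go([.583,-.193,.2],-5.4)
E
```

```text
time: 28.47
ee_pos: [0.4347, 0.2002, 0.1144]
eef_rot: [1.0, 0.03, -0.0, -0.001]
ft_force: [0.1, -0.4, 0.4]
width: 0.0871
time: 28.88
ee_pos: [0.4329, 0.1986, 0.0218]
eef_rot: [1.0, 0.029, -0.003, -0.0]
ft_force: [-0.3, -0.8, 1.1]
width: 0.087
time: 29.3
ee_pos: [0.4357, 0.1982, 0.0259]
eef_rot: [1.0, 0.028, 0.001, -0.0]
ft_force: [0.9, -1.0, 1.0]
width: 0.074
time: 29.72
ee_pos: [0.4353, 0.198, 0.0252]
eef_rot: [1.0, 0.028, 0.0, 0.0]
ft_force: [0.5, 0.2, 0.4]
width: 0.0451
time: 30.13
ee_pos: [0.4353, 0.198, 0.0252]
eef_rot: [1.0, 0.028, 0.0, 0.0]
ft_force: [-0.1, -0.8, 1.5]
width: 0.0449
[ 0.58304745 -0.1918136 ]
[ 0.59095255 -0.1081864 ]
t 30.13 pos [0.435 0.198 0.025] yaw 3.3 q7 -0.71 | shift [ 0.125  0.399 -0.175] az 0.076 (alt -1.495) tilt 0.01deg
```

```bash
python3 -m crank '[{"x":0,"y":0,"z":-0.02,"ax":0,"ay":0,"az":0,"claw":1},{"x":0,"y":0,"z":-0.055,"ax":0,"ay":0,"az":0,"claw":1},{"x":0,"y":0,"z":-0.09,"ax":0,"ay":0,"az":0,"claw":1},{"x":0,"y":0,"z":-0.13,"ax":0,"ay":0,"az":0,"claw":1},{"x":0,"y":0,"z":-0.165,"ax":0,"ay":0,"az":0,"claw":1}]'
python3 -m crank '[{"x":0.007,"y":0.02,"z":0,"ax":0,"ay":0,"az":0.02,"claw":1},{"x":0.015,"y":0.05,"z":0,"ax":0,"ay":0,"az":0.04,"claw":1},{"x":0.026,"y":0.085,"z":0,"ax":0,"ay":0,"az":0.06,"claw":1},{"x":0.037,"y":0.12,"z":0,"ax":0,"ay":0,"az":0.076,"claw":1},{"x":0.048,"y":0.155,"z":0,"ax":0,"ay":0,"az":0.076,"claw":1}]'
python3 -m crank '[{"x":0.015,"y":0.035,"z":0,"ax":0,"ay":0,"az":0,"claw":1},{"x":0.03,"y":0.07,"z":0,"ax":0,"ay":0,"az":0,"claw":1},{"x":0.05,"y":0.105,"z":0,"ax":0,"ay":0,"az":0,"claw":1},{"x":0.07,"y":0.14,"z":0,"ax":0,"ay":0,"az":0,"claw":1},{"x":0.09,"y":0.175,"z":0,"ax":0,"ay":0,"az":0,"claw":1}]'
python3 -m crank '[{"x":0,"y":0.03,"z":0,"ax":0,"ay":0,"az":0,"claw":1},{"x":0,"y":0.05,"z":0,"ax":0,"ay":0,"az":0,"claw":1},{"x":0,"y":0.05,"z":0,"ax":0,"ay":0,"az":0,"claw":1},{"x":0,"y":0.05,"z":0,"ax":0,"ay":0,"az":0,"claw":1},{"x":0,"y":0.05,"z":0,"ax":0,"ay":0,"az":0,"claw":1}]'
python3 - <<'E'
from h import *
for i in range(3): camera("wrist")
c=camera("wrist"); cv2.imwrite("pics/w6.png",c["color"])
go([.583,-.194,.031],-5.4)
E
```

```text
time: 30.55
ee_pos: [0.4345, 0.1984, 0.1919]
eef_rot: [1.0, 0.029, -0.0, -0.0]
ft_force: [0.2, 1.1, -2.6]
width: 0.045
time: 30.97
ee_pos: [0.4919, 0.0445, 0.1899]
eef_rot: [0.999, -0.048, -0.0, 0.0]
ft_force: [1.5, 0.8, -2.3]
width: 0.0454
time: 31.38
ee_pos: [0.565, -0.1386, 0.1896]
eef_rot: [0.999, -0.047, -0.0, 0.0]
ft_force: [1.5, 0.6, -0.7]
width: 0.0454
time: 31.8
ee_pos: [0.5601, -0.1853, 0.1897]
eef_rot: [0.999, -0.047, -0.0, -0.0]
ft_force: [0.2, -0.1, -1.3]
width: 0.0454
t 32.00 pos [ 0.56  -0.185  0.19 ] yaw -5.3 q7 0.01 | shift [0.023 0.007 0.159] az 0.001 (alt -1.570) tilt 0.01deg
```

View pics/w6.png

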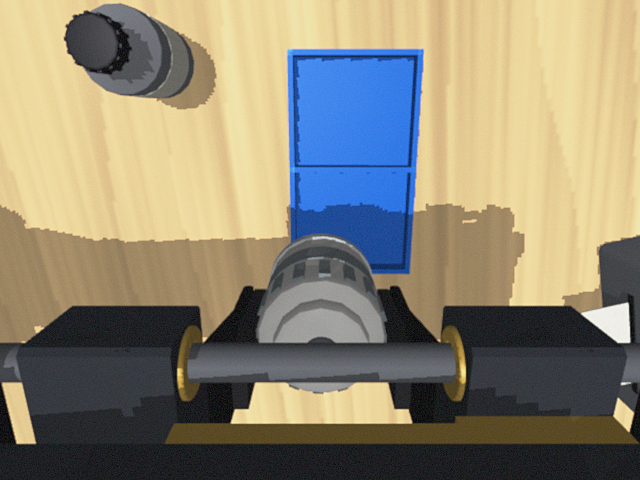

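The small filter is held upright and tray2 is visible at (290..424, 50..272). I'll lower into its near pocket.

```bash
python3 -m crank '[{"x":0.023,"y":0.007,"z":0.01,"ax":0,"ay":0,"az":0,"claw":1},{"x":0.023,"y":0.007,"z":0.035,"ax":0,"ay":0,"az":0,"claw":1},{"x":0.023,"y":0.007,"z":0.065,"ax":0,"ay":0,"az":0,"claw":1},{"x":0.023,"y":0.007,"z":0.095,"ax":0,"ay":0,"az":0,"claw":1},{"x":0.023,"y":0.007,"z":0.115,"ax":0,"ay":0,"az":0,"claw":1}]'
python3 -m crank '[{"x":0,"y":0,"z":0.01,"ax":0,"ay":0,"az":0,"claw":1},{"x":0,"y":0,"z":0.02,"ax":0,"ay":0,"az":0,"claw":1},{"x":0,"y":0,"z":0.03,"ax":0,"ay":0,"az":0,"claw":1},{"x":0,"y":0,"z":0.038,"ax":0,"ay":0,"az":0,"claw":1},{"x":0,"y":0,"z":0.042,"ax":0,"ay":0,"az":0,"claw":1}]'
python3 -m crank '[{"x":0,"y":0,"z":0,"ax":0,"ay":0,"az":0,"claw":1},{"x":0,"y":0,"z":0,"ax":0,"ay":0,"az":0,"claw":1},{"x":0,"y":0,"z":0,"ax":0,"ay":0,"az":0,"claw":1},{"x":0,"y":0,"z":0,"ax":0,"ay":0,"az":0,"claw":1},{"x":0,"y":0,"z":0,"ax":0,"ay":0,"az":0,"claw":1}]'
python3 -c "
from h import *
go([.583,-.194,.029],-5.4)"
```

```text
time: 32.42
ee_pos: [0.5814, -0.1946, 0.0724]
eef_rot: [0.999, -0.047, -0.001, -0.0]
ft_force: [-1.7, 0.2, -2.1]
width: 0.0453
time: 32.83
ee_pos: [0.5825, -0.1956, 0.0327]
eef_rot: [0.999, -0.047, 0.0, 0.0]
ft_force: [-0.6, 0.0, -1.6]
width: 0.0454
time: 33.25
ee_pos: [0.5828, -0.1957, 0.0337]
eef_rot: [0.999, -0.047, 0.0, 0.0]
ft_force: [0.1, -0.1, -2.0]
width: 0.0452
t 33.25 pos [ 0.583 -0.196  0.034] yaw -5.4 q7 -0.06 | shift [ 0.    -0.002  0.005] az -0.000 (alt 1.570) tilt 0.05deg
```

```bash
python3 -m crank '[{"x":0,"y":0,"z":0.0015,"ax":0,"ay":0,"az":0,"claw":1},{"x":0,"y":0,"z":0.003,"ax":0,"ay":0,"az":0,"claw":1},{"x":0,"y":0,"z":0.0045,"ax":0,"ay":0,"az":0,"claw":1},{"x":0,"y":0,"z":0.0045,"ax":0,"ay":0,"az":0,"claw":1},{"x":0,"y":0,"z":0.0045,"ax":0,"ay":0,"az":0,"claw":1}]'
python3 -m crank '[{"x":0,"y":0,"z":0,"ax":0,"ay":0,"az":0,"claw":1},{"x":0,"y":0,"z":0,"ax":0,"ay":0,"az":0,"claw":1},{"x":0,"y":0,"z":0,"ax":0,"ay":0,"az":0,"claw":1},{"x":0,"y":0,"z":0,"ax":0,"ay":0,"az":0,"claw":1},{"x":0,"y":0,"z":0,"ax":0,"ay":0,"az":0,"claw":1}]'
```

```text
time: 33.67
ee_pos: [0.5825, -0.1957, 0.0292]
eef_rot: [0.999, -0.047, 0.0, 0.0]
ft_force: [-3.6, 1.5, 5.6]
width: 0.0451
time: 34.08
ee_pos: [0.5825, -0.1956, 0.0292]
eef_rot: [0.999, -0.047, 0.0, 0.0]
ft_force: [-3.5, 0.4, 5.2]
width: 0.0455
```

Contact is firm, so I'll release, lift and look at the round bottle.

```bash
python3 -m crank '[{"x":0,"y":0,"z":0,"ax":0,"ay":0,"az":0,"claw":0},{"x":0,"y":0,"z":0,"ax":0,"ay":0,"az":0,"claw":-1},{"x":0,"y":0,"z":0,"ax":0,"ay":0,"az":0,"claw":-1},{"x":0,"y":0,"z":0,"ax":0,"ay":0,"az":0,"claw":-1},{"x":0,"y":0,"z":0,"ax":0,"ay":0,"az":0,"claw":-1}]'
python3 -m crank '[{"x":0,"y":0,"z":0,"ax":0,"ay":0,"az":0,"claw":-1},{"x":0,"y":0,"z":-0.03,"ax":0,"ay":0,"az":0,"claw":-1},{"x":0,"y":0,"z":-0.065,"ax":0,"ay":0,"az":0,"claw":-1},{"x":0,"y":0,"z":-0.1,"ax":0,"ay":0,"az":0,"claw":-1},{"x":0,"y":0,"z":-0.14,"ax":0,"ay":0,"az":0,"claw":-1}]'
python3 -m crank '[{"x":-0.02,"y":0,"z":-0.03,"ax":0,"ay":0,"az":0,"claw":-1},{"x":-0.05,"y":-0.01,"z":-0.06,"ax":0,"ay":0,"az":0,"claw":-1},{"x":-0.08,"y":-0.02,"z":-0.09,"ax":0,"ay":0,"az":0,"claw":-1},{"x":-0.12,"y":-0.03,"z":-0.09,"ax":0,"ay":0,"az":0,"claw":-1},{"x":-0.14,"y":-0.05,"z":-0.09,"ax":0,"ay":0,"az":0,"claw":-1}]'
python3 - <<'E'
from h import *
for i in range(7): camera("wrist")
c=camera("wrist"); np.savez("w7.npz",**c); cv2.imwrite("pics/w7.png",c["color"]); go([.45,-.06,.16],-5.4); print(pix(c,[.45,-.06,.104]))
E
```

```text
time: 34.5
ee_pos: [0.5825, -0.1956, 0.0286]
eef_rot: [0.999, -0.047, 0.0, 0.0]
ft_force: [-0.1, 0.3, 0.1]
width: 0.0643
time: 34.92
ee_pos: [0.5817, -0.1953, 0.1693]
eef_rot: [0.999, -0.047, -0.001, -0.0]
ft_force: [1.5, -1.2, -0.2]
width: 0.0862
time: 35.33
ee_pos: [0.4459, -0.1336, 0.2603]
eef_rot: [0.999, -0.049, 0.001, 0.001]
ft_force: [0.3, 0.1, -0.0]
width: 0.0874
t 35.73 pos [ 0.448 -0.133  0.258] yaw -5.5 q7 0.11 | shift [-0.005 -0.073  0.098] az -0.001 (alt 1.570) tilt 0.06deg
[312.92386014 120.43206139]
```

View pics/w7.png

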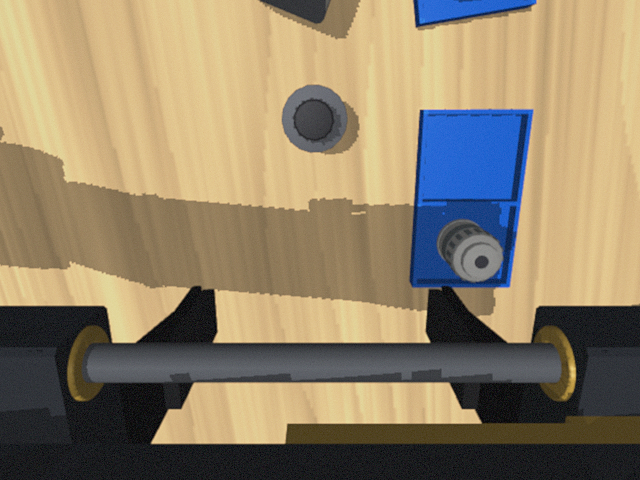

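The small filter stands in tray2's near pocket. The round cap at (313,120) matches the prediction from (.45,-.06).

```bash
python3 -m crank '[{"x":-0.003,"y":-0.035,"z":0,"ax":0,"ay":0,"az":0,"claw":-1},{"x":-0.005,"y":-0.073,"z":0.03,"ax":0,"ay":0,"az":0,"claw":-1},{"x":-0.005,"y":-0.073,"z":0.06,"ax":0,"ay":0,"az":0,"claw":-1},{"x":-0.005,"y":-0.073,"z":0.09,"ax":0,"ay":0,"az":0,"claw":-1},{"x":-0.005,"y":-0.073,"z":0.12,"ax":0,"ay":0,"az":0,"claw":-1}]'
python3 -m crank '[{"x":0,"y":0,"z":0.03,"ax":0,"ay":0,"az":0,"claw":-1},{"x":0,"y":0,"z":0.055,"ax":0,"ay":0,"az":0,"claw":-1},{"x":0,"y":0,"z":0.08,"ax":0,"ay":0,"az":0,"claw":-1},{"x":0,"y":0,"z":0.095,"ax":0,"ay":0,"az":0,"claw":-1},{"x":0,"y":0,"z":0.095,"ax":0,"ay":0,"az":0,"claw":-1}]'
python3 -m crank '[{"x":0,"y":0,"z":0,"ax":0,"ay":0,"az":0,"claw":-1},{"x":0,"y":0,"z":0,"ax":0,"ay":0,"az":0,"claw":-1},{"x":0,"y":0,"z":0,"ax":0,"ay":0,"az":0,"claw":1},{"x":0,"y":0,"z":0,"ax":0,"ay":0,"az":0,"claw":1},{"x":0,"y":0,"z":0,"ax":0,"ay":0,"az":0,"claw":1}]' 40
python3 -m crank '[{"x":0,"y":0,"z":0,"ax":0,"ay":0,"az":0,"claw":1},{"x":0,"y":0,"z":0,"ax":0,"ay":0,"az":0,"claw":1},{"x":0,"y":0,"z":0,"ax":0,"ay":0,"az":0,"claw":1},{"x":0,"y":0,"z":0,"ax":0,"ay":0,"az":0,"claw":1},{"x":0,"y":0,"z":0,"ax":0,"ay":0,"az":0,"claw":1}]'
python3 -m crank '[{"x":0,"y":0,"z":0,"ax":0,"ay":0,"az":0,"claw":1},{"x":0,"y":0,"z":0,"ax":0,"ay":0,"az":0,"claw":1},{"x":0,"y":0,"z":0,"ax":0,"ay":0,"az":0,"claw":1},{"x":0,"y":0,"z":0,"ax":0,"ay":0,"az":0,"claw":1},{"x":0,"y":0,"z":0,"ax":0,"ay":0,"az":0,"claw":1}]'
python3 - <<'E'
from h import *
go([.591,-.106,.16],-5.4)
E
```

```text
time: 36.15
ee_pos: [0.4501, -0.0587, 0.1371]
eef_rot: [0.999, -0.047, 0.0, -0.0]
ft_force: [0.4, -0.4, 0.5]
width: 0.0871
time: 36.57
ee_pos: [0.4478, -0.0589, 0.0403]
eef_rot: [0.999, -0.047, -0.003, -0.001]
ft_force: [-1.7, 0.7, 0.2]
width: 0.0872
time: 36.98
ee_pos: [0.4504, -0.0596, 0.0444]
eef_rot: [0.999, -0.048, 0.001, 0.0]
ft_force: [0.6, 0.2, -0.3]
width: 0.074
time: 37.4
ee_pos: [0.4498, -0.0594, 0.0437]
eef_rot: [0.999, -0.047, 0.0, 0.0]
ft_force: [-0.8, -0.3, 2.6]
width: 0.051
time: 37.82
ee_pos: [0.4498, -0.0595, 0.0437]
eef_rot: [0.999, -0.047, 0.0, 0.0]
ft_force: [-1.2, 0.4, 4.4]
width: 0.0513
t 37.82 pos [ 0.45  -0.059  0.044] yaw -5.4 q7 -0.21 | shift [ 0.145  0.033 -0.116] az -0.000 (alt 1.570) tilt 0.01deg
```

```bash
python3 -m crank '[{"x":0,"y":0,"z":-0.02,"ax":0,"ay":0,"az":0,"claw":1},{"x":0,"y":0,"z":-0.045,"ax":0,"ay":0,"az":0,"claw":1},{"x":0,"y":0,"z":-0.07,"ax":0,"ay":0,"az":0,"claw":1},{"x":0,"y":0,"z":-0.09,"ax":0,"ay":0,"az":0,"claw":1},{"x":0.01,"y":0,"z":-0.1,"ax":0,"ay":0,"az":0,"claw":1}]'
python3 -m crank '[{"x":0.025,"y":0.007,"z":0,"ax":0,"ay":0,"az":0,"claw":1},{"x":0.055,"y":0.014,"z":0,"ax":0,"ay":0,"az":0,"claw":1},{"x":0.085,"y":0.021,"z":0,"ax":0,"ay":0,"az":0,"claw":1},{"x":0.115,"y":0.028,"z":0,"ax":0,"ay":0,"az":0,"claw":1},{"x":0.135,"y":0.033,"z":0,"ax":0,"ay":0,"az":0,"claw":1}]'
python3 -m crank '[{"x":0,"y":0,"z":0,"ax":0,"ay":0,"az":0,"claw":1},{"x":0,"y":0,"z":0,"ax":0,"ay":0,"az":0,"claw":1},{"x":0,"y":0,"z":0,"ax":0,"ay":0,"az":0,"claw":1},{"x":0,"y":0,"z":0,"ax":0,"ay":0,"az":0,"claw":1},{"x":0,"y":0,"z":0,"ax":0,"ay":0,"az":0,"claw":1}]'
python3 - <<'E'
from h import *
go([.591,-.106,.048],-5.4)
E
```

```text
time: 38.23
ee_pos: [0.4595, -0.0603, 0.1457]
eef_rot: [0.999, -0.047, 0.001, 0.001]
ft_force: [0.9, 0.4, -1.2]
width: 0.051
time: 38.65
ee_pos: [0.5927, -0.1071, 0.1425]
eef_rot: [0.999, -0.048, -0.0, -0.0]
ft_force: [-1.4, 0.3, -1.5]
width: 0.0512
time: 39.07
ee_pos: [0.5903, -0.1057, 0.1438]
eef_rot: [0.999, -0.047, -0.0, 0.0]
ft_force: [0.3, -1.5, -1.9]
width: 0.0512
t 39.07 pos [ 0.59  -0.106  0.144] yaw -5.4 q7 -0.18 | shift [0.001 0.    0.096] az -0.000 (alt 1.571) tilt 0.03deg
```

```bash
python3 -m crank '[{"x":0,"y":0,"z":0.015,"ax":0,"ay":0,"az":0,"claw":1},{"x":0,"y":0,"z":0.035,"ax":0,"ay":0,"az":0,"claw":1},{"x":0,"y":0,"z":0.055,"ax":0,"ay":0,"az":0,"claw":1},{"x":0,"y":0,"z":0.07,"ax":0,"ay":0,"az":0,"claw":1},{"x":0,"y":0,"z":0.08,"ax":0,"ay":0,"az":0,"claw":1}]'
python3 -m crank '[{"x":0,"y":0,"z":0.005,"ax":0,"ay":0,"az":0,"claw":1},{"x":0,"y":0,"z":0.01,"ax":0,"ay":0,"az":0,"claw":1},{"x":0,"y":0,"z":0.013,"ax":0,"ay":0,"az":0,"claw":1},{"x":0,"y":0,"z":0.013,"ax":0,"ay":0,"az":0,"claw":1},{"x":0,"y":0,"z":0.013,"ax":0,"ay":0,"az":0,"claw":1}]'
python3 -m crank '[{"x":0,"y":0,"z":0,"ax":0,"ay":0,"az":0,"claw":1},{"x":0,"y":0,"z":0.001,"ax":0,"ay":0,"az":0,"claw":1},{"x":0,"y":0,"z":0.002,"ax":0,"ay":0,"az":0,"claw":1},{"x":0,"y":0,"z":0.002,"ax":0,"ay":0,"az":0,"claw":1},{"x":0,"y":0,"z":0.002,"ax":0,"ay":0,"az":0,"claw":1}]'
```

```text
time: 39.48
ee_pos: [0.5898, -0.106, 0.0623]
eef_rot: [0.999, -0.047, -0.001, 0.0]
ft_force: [-0.7, -0.7, -1.5]
width: 0.0512
time: 39.9
ee_pos: [0.5913, -0.106, 0.0512]
eef_rot: [0.999, -0.047, 0.0, 0.0]
ft_force: [0.1, -0.2, -0.9]
width: 0.0511
time: 40.32
ee_pos: [0.591, -0.106, 0.0487]
eef_rot: [0.999, -0.047, 0.0, 0.0]
ft_force: [-0.5, -0.5, -1.9]
width: 0.0511
```

```bash
python3 -m crank '[{"x":0,"y":0,"z":0.001,"ax":0,"ay":0,"az":0,"claw":1},{"x":0,"y":0,"z":0.0015,"ax":0,"ay":0,"az":0,"claw":1},{"x":0,"y":0,"z":0.0015,"ax":0,"ay":0,"az":0,"claw":1},{"x":0,"y":0,"z":0.0015,"ax":0,"ay":0,"az":0,"claw":1},{"x":0,"y":0,"z":0.0015,"ax":0,"ay":0,"az":0,"claw":1}]'
python3 -m crank '[{"x":0,"y":0,"z":0,"ax":0,"ay":0,"az":0,"claw":0},{"x":0,"y":0,"z":0,"ax":0,"ay":0,"az":0,"claw":-1},{"x":0,"y":0,"z":0,"ax":0,"ay":0,"az":0,"claw":-1},{"x":0,"y":0,"z":0,"ax":0,"ay":0,"az":0,"claw":-1},{"x":0,"y":0,"z":0,"ax":0,"ay":0,"az":0,"claw":-1}]'
python3 -m crank '[{"x":0,"y":0,"z":0,"ax":0,"ay":0,"az":0,"claw":-1},{"x":0,"y":0,"z":-0.03,"ax":0,"ay":0,"az":0,"claw":-1},{"x":0,"y":0,"z":-0.065,"ax":0,"ay":0,"az":0,"claw":-1},{"x":0,"y":0,"z":-0.1,"ax":0,"ay":0,"az":0,"claw":-1},{"x":0,"y":0,"z":-0.14,"ax":0,"ay":0,"az":0,"claw":-1}]'
python3 -m crank '[{"x":-0.02,"y":0.03,"z":-0.03,"ax":0,"ay":0,"az":0,"claw":-1},{"x":-0.05,"y":0.06,"z":-0.06,"ax":0,"ay":0,"az":0,"claw":-1},{"x":-0.08,"y":0.09,"z":-0.09,"ax":0,"ay":0,"az":0,"claw":-1},{"x":-0.11,"y":0.12,"z":-0.1,"ax":0,"ay":0,"az":0,"claw":-1},{"x":-0.13,"y":0.15,"z":-0.1,"ax":0,"ay":0,"az":0,"claw":-1}]'
python3 -m crank '[{"x":-0.02,"y":0.035,"z":0,"ax":0,"ay":0,"az":0,"claw":-1},{"x":-0.04,"y":0.07,"z":0,"ax":0,"ay":0,"az":0,"claw":-1},{"x":-0.06,"y":0.1,"z":0,"ax":0,"ay":0,"az":0,"claw":-1},{"x":-0.06,"y":0.1,"z":0,"ax":0,"ay":0,"az":0,"claw":-1},{"x":-0.06,"y":0.1,"z":0,"ax":0,"ay":0,"az":0,"claw":-1}]'
python3 - <<'E'
from h import *
c=camera("top"); a=cv2.resize(c["color"][195:305,140:500],None,fx=2.2,fy=2.2,interpolation=cv2.INTER_CUBIC)
s=camera("scene"); b=cv2.resize(s["color"][120:360,130:470],(792,559)); 
cv2.imwrite("pics/end.png",np.vstack([a,b[80:430]]))
b0=cv2.imread("pics/top0.png")[195:305,140:260].astype(int); print("change at left stock",(np.abs(b0-c["color"][195:305,140:260]).max(2)>40)[:, :60].sum())
E
```

```text
time: 40.73
ee_pos: [0.5911, -0.106, 0.0478]
eef_rot: [0.999, -0.047, 0.0, 0.0]
ft_force: [-2.0, 1.3, 4.5]
width: 0.0509
time: 41.15
ee_pos: [0.591, -0.106, 0.0471]
eef_rot: [0.999, -0.047, 0.0, -0.0]
ft_force: [-0.3, 0.4, -0.1]
width: 0.0703
time: 41.57
ee_pos: [0.5902, -0.1058, 0.1878]
eef_rot: [0.999, -0.047, -0.001, -0.0]
ft_force: [1.0, -0.2, -0.7]
width: 0.0866
time: 41.98
ee_pos: [0.4604, -0.2289, 0.2868]
eef_rot: [0.999, -0.046, 0.002, 0.001]
ft_force: [0.8, -1.2, -0.9]
width: 0.0872
time: 42.4
ee_pos: [0.39, -0.3246, 0.284]
eef_rot: [0.999, -0.05, -0.0, 0.0]
ft_force: [1.5, -0.0, -0.2]
width: 0.0872
change at left stock 0
```

View pics/end.png

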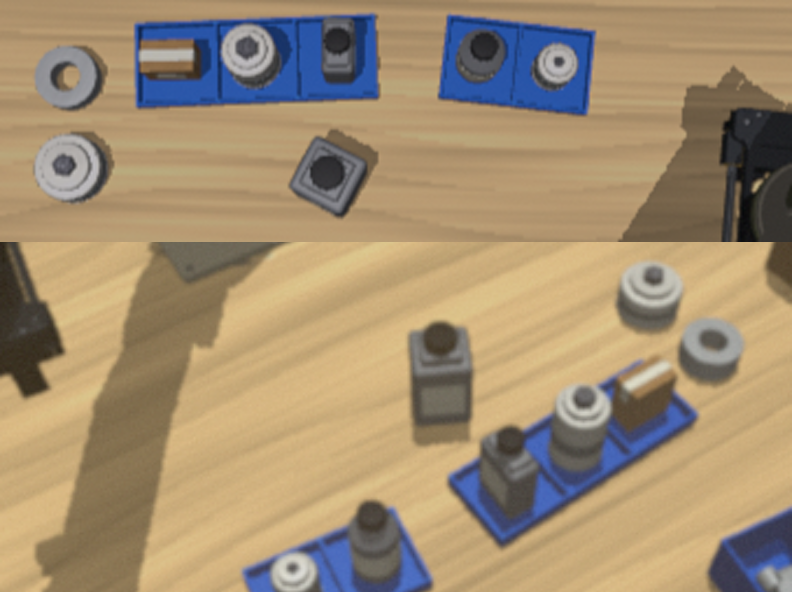

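Both kits are complete: everything stands upright in its own pocket, the other stock hasn't moved, and the arm is clear.

```bash
python3 -c "
from bench import r,close_job
import numpy as np
s=r.read_state(); print(s['time'],np.abs(s['joint_vel']).max()); print(close_job())"
```

```text
42.5 0.01697673665131737
the job is handed in; nothing more can be done
None
```

Both kits are made up and the job is handed in at 42.5 s of robot time, against the limit of 125 s. Handing in reports no verdict.

- **Three-pocket tray:** the tall filter is in the middle pocket, the flat bottle in the end pocket at −y and the carton in the one at +y.
- **Two-pocket tray:** the small filter is in the −y pocket and the round bottle in the +y pocket.
- **Setting down:** I lowered each thing until the wrist force showed floor contact (about 5–7 N), then released it, so nothing was dropped.

**Last checks:** the final top and scene pictures show all five upright, one to a pocket, with the gripper well clear. A pixel comparison with the first top picture showed no change at the squat filter or the bearing. I judged the square bottle unmoved by eye only. I did not measure the final positions again; they rest on those pictures and the tool's position at each release.

**What disagreed:** an early wrist measurement was about 1 cm off because the arm was still settling. I repeated it with the arm at rest before the first grasp, and it then agreed with the top camera to within a few millimetres. The first move command was refused because keys were missing from the rows; nothing moved.

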